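Click the copper filter plate into the clamp rail

TASK

Lay the copper filter plate flat in the flared open mouth of the rail on the ash board, its black grip block towards the mouth end, then slide it gently along the rail and under the red clamp's bridge, past the sprung pawl, until the pawl snaps shut behind the plate and holds it in against the sprung plunger. Push only as hard as it takes: do not ram the plate into the rail or the solid end stop (25 N is too much). Let go of it, and leave the loose things around it where they are.

Things in the scene. Friction and masses are not known exactly. Their poses are not given: they have to be found in the camera images.
- plate: Loose copper filter plate, 80 (x) x 60 (y) x 8 mm, about 0.34 kg, lying flat on the table. Origin: centre of its underside, z up. A black bakelite grip block stands on it, centred at x = -26 mm, y = 0: 16 mm along x, 24 mm along y, from 8 to 44 mm above the underside. The +x end goes into the rail first.
- holder: Fixed ash board, 18 mm thick, x -155 to 135 mm, y -120 to 60 mm, with the rail on it. Origin: board underside below the rail's centre line; x along the rail, the way the plate is pushed; z up. Rail floor at z = 21 mm, x -150 to 130. Side walls, 4 mm high and 63 mm apart, run from x = -50 to 125 mm; from x = -50 to -85 they flare out to 90 mm apart (the mouth).
- mouth (a point): Point on the rail's floor, holder x = -102 mm, y = 0, z = 21 mm: a plate with its origin here lies just in the flared mouth, clear of the walls.
- clamp_mid (a point): Point on the rail's floor, holder x = 40 mm, y = 0. The red clamp is set along the rail at an unmeasured offset s, -24 to +24 mm: find it by feel or sight. In holder x: pawl nose end at s; bridge s+66 to s+88 (underside z 32, top 42 mm, lever above to 63 mm, posts beyond y +-37 mm); plunger tip s+75; solid end stop s+90. The pawl snaps behind the plate when its origin is at s+40.
- plunger_line (a point): Point on the rail's centre line at plunger height, holder x = 60 mm, z = 25 mm. The sprung plunger pushes back along -x: 1.5 N when first met (plate origin at s+35), 0.5 N per mm more, until the solid stop (plate origin at s+50). Let go before the click and the plate is pushed back; after it, it rests against the pawl.
- pawl (a joint): Steel pawl's angle, rad: 0 shut (nose across the plate's way back), about 0.2 while the plate's side holds it open; a spring shuts it. It pivots at holder x = s-45, y = 40 mm, reaches in to y = 21 mm, top z = 31 mm. Pushing takes 1 to 5 N along the pawl, 5 to 9 N just before the click, then 0.5 N per mm more, about 10 N when the stop is met and a hard rise there.
- arrow: Bystander: loose green acrylic arrow marker, about 70 x 35 x 6 mm, lying on the ash board on the rail's -y side. Origin: underside, on its shaft.
- knob: Bystander: loose black bakelite knob, 34 mm across, 28 mm high, standing on the ash board on the rail's -y side. Origin: centre of its underside.
- insulator: Bystander: loose white ceramic insulator, 42 mm across, 52 mm high, standing on the table. Origin: centre of its underside.
- dish: Bystander: loose stainless kidney dish, 190 mm long along its y, 36 mm high. Origin: underside, about its middle.
- wedge: Bystander: loose aluminium step wedge, 72 x 40 mm, 24 mm high. Origin: centre of its underside.

How it is judged (in metres and radians):
On the way, in this order (a step that is already met when the one before it is completed fails the run):
1. the plate lies flat in the rail's mouth, short of the pawl (z of plate in the frame of holder between 0.0185 and 0.0245 m and angle between plate's own z axis and vertical below 0.06 rad and x of plate in the frame of holder between -0.13 and -0.05 m and y of plate in the frame of holder between -0.012 and 0.012 m and value of joint pawl below 0.08 rad), for 0.2 s.
2. the plate, lying in the rail, holds the pawl aside (z of plate in the frame of holder between 0.0185 and 0.0245 m and angle between plate's own z axis and vertical below 0.06 rad and value of joint pawl above 0.12 rad and x of plate in the frame of holder above -0.06 m and contact force between plate and holder above 0.3 N), for 0.1 s.
At the end, for the whole second after the job is handed in: Plate at rest, let go, flat on the rail floor (3.5 mm, 0.06 rad), within 4 mm and 0.07 rad of the centre line, origin at x = 12 to 77 mm of the holder, pawl shut behind it (under 0.08 rad) (z of plate in the frame of holder between 0.0185 and 0.0245 m and angle between plate's own z axis and vertical below 0.06 rad and x of plate in the frame of holder between 0.012 and 0.077 m and y of plate in the frame of holder between -0.004 and 0.004 m and angle between the x axis of plate and the x axis of holder, either way round below 0.07 rad and value of joint pawl below 0.08 rad and linear speed of plate below 0.01 m/s); the robot touches nothing.
It fails at once if once well past the mouth, the plate is pressed against the rail, pawl or stop with more than 25 N (contact force between plate and holder above 25 N and x of plate in the frame of holder above -0.055 m and horizontal distance between plate and holder below 0.1 m).
It fails at once if a loose bystander (arrow, knob, insulator, dish, wedge) is shifted by more than 15 mm (distance of any of arrow, knob, insulator, dish, wedge from where it was at the start of the episode above 0.015 m).
It also fails if it takes over 51 s, if anything falls off the work surface, if the arm or the gripper's body presses on something with over 40 N, if the wrist force passes 120 N, or if a joint passes its speed limit or range.

ROBOT

A 6-joint arm with a two-finger parallel gripper is mounted at the origin on the work surface. World frame = base frame: x ahead of the robot, y to its left, z up, the work surface at z = 0. Lengths are in mm, angles in rad, forces in N, time in s.
With the tool pointing down it reaches from about 350 to 975 mm from the base axis. Payload 7.1 kg.
Tool frame: the origin (TCP) lies at the very end of the fingers, on their centre line; the grasp point (between the pads) lies 19 mm behind it (ctrl.grip_depth is the distance from the TCP to the grasp point, in mm); x points along the fingers, z is the direction in which the jaws open and shut, and the axes are right-handed (so a half turn about x gives the same grasp; the last joint's range is limited). The gripper opens to 88 mm and grips with 3 to 60 N. Pads are 20 mm wide; open, the fingers measure 115 mm over their backs; the gripper's body (75 mm by 178 mm) begins 61 mm behind the grasp point.
Start: joints at [1.162, 0.423, 1.63, -0, 1.089, -0.019], TCP at [237.47, 578.111, 194.175] pointing down, gripper open.
Joint ranges: [-3, 3], [-0.9, 2.11], [0.09, 2.58], [-1.31, 4.45], [0.11, 2.69], [-2.54, 2.54]. Speed limits (rad/s): [2.39, 2.39, 3.01, 3.14, 3.14, 3.14].

INTERFACE

Orientations are given as a rotation vector (axis times angle).
In Python, from workcell import ctrl gives the robot as it stands. The module is installed in compiled form; this text tells all that it offers.
- The arm moves only by the tool send_rows, never from a script. Its argument "rows" is a list of rows, each a list of 4 numbers: the shift along the tool's x, y, z in mm, then the turn about the tool's x in rad. In form: [[x, y, z, turn], ...]. A call has 1 to 10 rows; each row shifts and turns the pose as measured when the row begins, along the tool's axes as they then stand; what a row does not reach is not made up. A row lasts 1/12 s, in which the tool goes at most 41.7 mm and 7.16 degrees, less where a joint would pass 70% of its speed; a pose out of reach is approached as far as the arm can. A call with a gripper value outside its range is refused whole. "fingers" is the opening, from 0 (shut) to 1 (fully open), set as the call begins (left out, the last holds). The fingers move at their own pace and stop on an object; the grip force is fixed at half the most. Time passes only in rows, so rows that do not move let the fingers close. It gives the time, the measured TCP pose, the force and the opening at its end, in the units of the state.
- ctrl.get_obs(): the state, without advancing time (a new reading comes with each control period).
- ctrl.get_image(name): name is "side" or "top" or "wrist"; returns a dict with "img" (384x512x3 uint8, red, green, blue), "depth" (384x512 float32, mm along the optical axis (not along the pixel's ray), 0 where there is no reading), "mtx" (3x3 intrinsics, pixels), "world_from_camera" (4x4, takes a point from camera to world coordinates). Camera axes: x right, y down, z forward; pixel columns grow to the right and rows downward; lengths in mm; the calibration is good to about 2 mm. The wrist camera is an equidistant fisheye: a pixel r from the principal point sees the ray r / f radians off the axis. A picture is of the moment at which its call begins.
- ctrl.close_job(): hands the job in, once; it reports no verdict.
The state is a dict: "t": time; "qpos": joint angles; "qvel": joint speeds; "joint_torque": joint torques, N m; "ee_pos": TCP position; "orientation": TCP orientation; "ft_force": force on the tool from outside, world axes, zero at the start; "moment": the same for the moment, N m; "width": finger opening in mm.
Only numpy, scipy, OpenCV 4.12 (cv2) and the standard library are available. Lean on these libraries where they do the work, as an engineer would, in place of code of your own. Each camera call takes 0.05 s, during which the arm holds its last target.

## Working session

There is one attempt and no reset: what is moved stays moved. The work goes in short steps, Python scripts to look and compute and a tool call to move; the robot and the scene stay as the last step left them, time stands still between calls to the robot, and variables do not carry over. Pictures are saved under pics/ and viewed, and the job is handed in when it is done.

Besides the shell and the picture viewer there is one more tool, called after ">>>" in YAML: its name, and indented under it one key for each argument. send_rows: Moves the arm, as the interface text tells. Its arguments: {"type":"object","properties":{"rows":{"type":"array"},"fingers":{"type":"number"}},"required":["rows"]}

```bash
mkdir -p pics
cat > h.py <<'E'
import numpy as np, cv2, pickle
from workcell import ctrl
def grab(name,tag):
    d=ctrl.get_image(name)
    pickle.dump(d,open(f'pics/{name}_{tag}.pkl','wb'))
    cv2.imwrite(f'pics/{name}_{tag}.png',cv2.cvtColor(d['img'],cv2.COLOR_RGB2BGR))
    return d
def load(name,tag): return pickle.load(open(f'pics/{name}_{tag}.pkl','rb'))
def ray(d,u,v,fish=False):
    K=d['mtx'];x=(u-K[0,2])/K[0,0];y=(v-K[1,2])/K[1,1]
    if fish:
        r=np.hypot(x,y);c=np.array([x*np.sinc(r/np.pi)/1 if r==0 else x/r*np.sin(r), 0 if r==0 else y/r*np.sin(r),np.cos(r)])
    else: c=np.array([x,y,1.])
    T=d['world_from_camera'];return T[:3,3],T[:3,:3]@c
def onplane(d,u,v,z,fish=False):
    o,r=ray(d,u,v,fish);return o+r*(z-o[2])/r[2]
def proj(d,p):
    T=d['world_from_camera'];c=T[:3,:3].T@(np.array(p)-T[:3,3]);K=d['mtx'];return K[0,0]*c[0]/c[2]+K[0,2],K[1,1]*c[1]/c[2]+K[1,2]
def dp(d,u,v):
    o,r=ray(d,u,v);return o+r*d['depth'][int(round(v)),int(round(u))]
E
python3 - <<'E'
from h import *
o=ctrl.get_obs();print(o)
for n in('top','side','wrist'):
    d=grab(n,'0');print(n,d['mtx'].round(1).tolist(),d['world_from_camera'].round(3).tolist())
E
```

```text
{'t': 0.0, 'qpos': array([ 1.16202420e+00,  4.23832706e-01,  1.63068234e+00, -3.20727724e-05,
        1.08857477e+00, -1.90015672e-02]), 'qvel': array([-4.82470730e-04,  8.83970297e-04, -2.71997672e-05, -1.54409714e-03,
       -3.99748891e-04,  4.30060882e-04]), 'joint_torque': array([ 3.66845386e-03, -5.44633555e+01, -2.73664802e+01,  6.46506669e-02,
        2.28475366e-02, -1.00884895e-04]), 'ee_pos': array([237.23685693, 577.58759155, 193.40980867]), 'orientation': array([-0.91833886,  1.37002223,  0.91696482]), 'ft_force': array([-1.37241341,  0.57529556, -0.36415699]), 'moment': array([0.041121  , 0.03721223, 0.04904224]), 'width': 87.92656330093213}
top [[478.1, 0.0, 244.5], [0.0, 478.1, 187.6], [0.0, 0.0, 1.0]] [[0.004, -0.998, 0.069, 460.644], [-1.0, -0.003, 0.013, 10.78], [-0.013, -0.069, -0.997, 1052.004], [0.0, 0.0, 0.0, 1.0]]
side [[383.7, 0.0, 260.4], [0.0, 383.7, 190.1], [0.0, 0.0, 1.0]] [[0.902, -0.306, 0.304, 240.148], [-0.432, -0.625, 0.651, -663.757], [-0.009, -0.718, -0.696, 765.341], [0.0, 0.0, 0.0, 1.0]]
wrist [[297.3, 0.0, 254.9], [0.0, 297.3, 190.7], [0.0, 0.0, 1.0]] [[0.38, 0.897, 0.227, 175.441], [0.925, -0.368, -0.094, 603.629], [-0.001, 0.246, -0.969, 384.167], [0.0, 0.0, 0.0, 1.0]]
```

View pics/top_0.png

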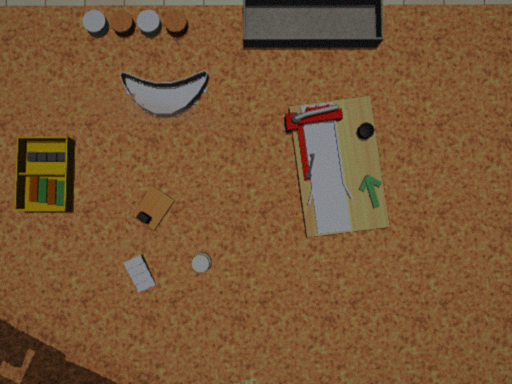

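View pics/side_0.png

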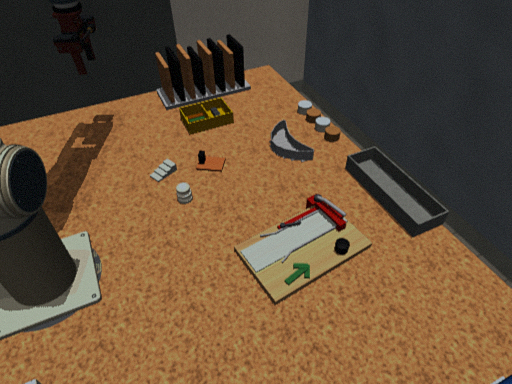

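View pics/wrist_0.png

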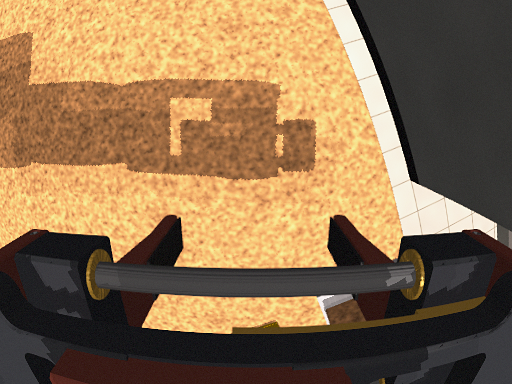

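The top view shows the plate at about (155,207) with its black grip at (144,217). The board spans (290,105) to (388,228), with the clamp at the far end (315,115) and the mouth at the near end (333,225). Next I'll zoom in and measure.

Run:
```python
from h import *
d=load('top','0');s=load('side','0')
im=cv2.cvtColor(d['img'],cv2.COLOR_RGB2BGR)
a=cv2.resize(im[90:245,280:395],None,fx=5,fy=5,interpolation=cv2.INTER_CUBIC)[:, :]
a=cv2.resize(a,None,fx=.77,fy=.77)
b=cv2.resize(im[180:235,120:190],None,fx=5,fy=5,interpolation=cv2.INTER_CUBIC)
c=np.zeros((600,800,3),np.uint8);c[:a.shape[0],:a.shape[1]]=a;c[:b.shape[0],445:445+b.shape[1]]=b
cv2.imwrite('pics/z1.png',c)
im=cv2.cvtColor(s['img'],cv2.COLOR_RGB2BGR)
a=cv2.resize(im[185:305,225:380],None,fx=5,fy=5,interpolation=cv2.INTER_CUBIC)
cv2.imwrite('pics/z2.png',a)
hsv=cv2.cvtColor(d['img'],cv2.COLOR_RGB2HSV)
print(hsv[200,150:165:4].tolist(),hsv[220,316],hsv[200,300],hsv[150,360],hsv[210,180],hsv[217,144])
for u,v in[(160,202),(144,217),(180,210),(320,200),(300,220),(360,200),(316,115),(365,130),(201,262)]:
    print(u,v,dp(d,u,v).round(1))
```

```text
[[16, 164, 135], [17, 159, 133], [16, 165, 133], [16, 169, 134]] [120   7 116] [ 11 169  95] [ 24 110 130] [ 13 163 119] [110  23  33]
160 202 [501.2 209.4   9.5]
144 217 [468.1 237.1  39.9]
180 210 [484.1 166.9  -1.1]
320 200 [ 506.3 -138.4   18.8]
300 220 [ 4.631e+02 -9.710e+01  4.000e-01]
360 200 [ 506.6 -224.6   18.4]
316 115 [ 686.6 -127.7   43.3]
365 130 [ 653.4 -230.2   48.7]
201 262 [375.1 114.   51.5]
```

View pics/z1.png

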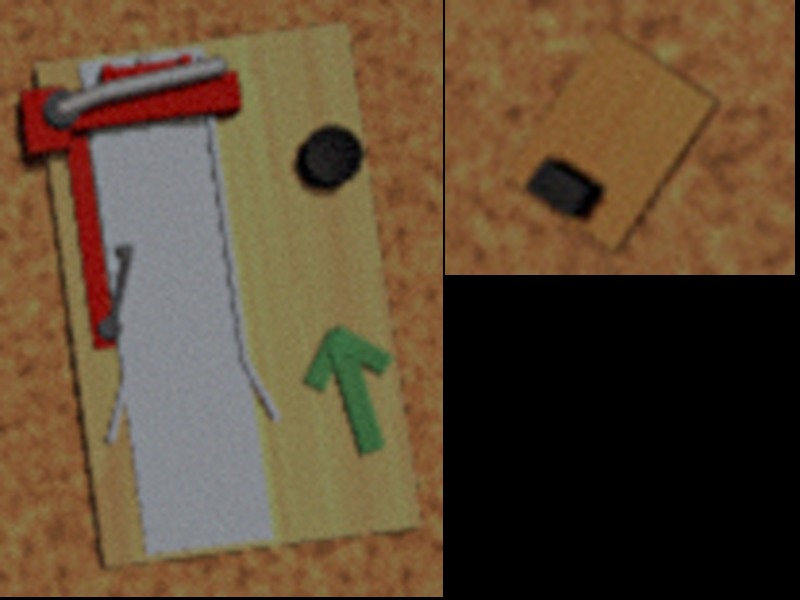

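View pics/z2.png

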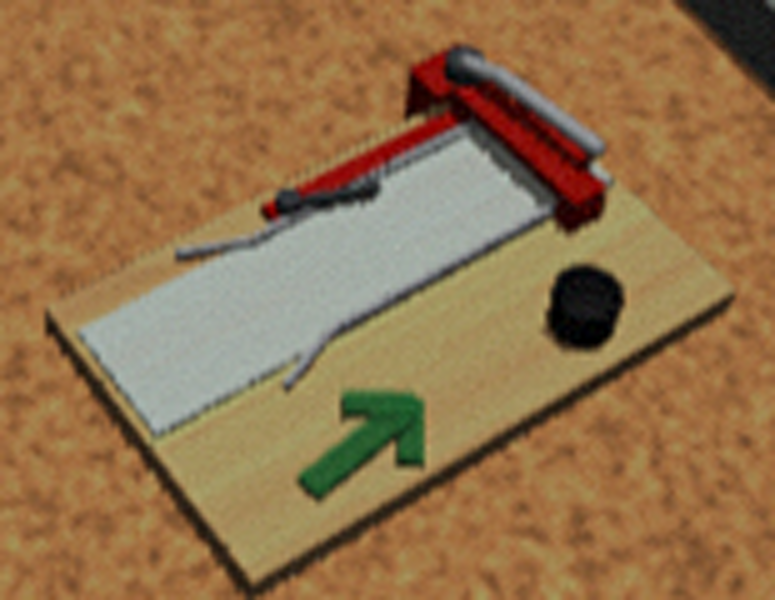

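The zooms show the plate's corners, with its grip at the lower-left end so +x runs up-right. The rail runs upward and slightly left, with the pawl on its left (+y) side. Next: corner and line fits.

Run:
```python
from h import *
d=load('top','0');s=load('side','0')
def zmap(d):
    v,u=np.mgrid[:384,:512];K=d['mtx'];D=d['depth']
    c=np.stack([(u-K[0,2])/K[0,0]*D,(v-K[1,2])/K[1,1]*D,D],-1);T=d['world_from_camera'];return c@T[:3,:3].T+T[:3,3]
P=zmap(d);Ps=zmap(s)
t=P[230:240,200:260];print('table z top',np.median(t[...,2]),t[...,2].std())
# plate
m=np.zeros((384,512),bool);m[180:235,120:190]=P[180:235,120:190,2]>4
q=P[m];print('plate z med',np.median(q[(q[:,2]<15),2]),m.sum())
hs=cv2.cvtColor(d['img'],cv2.COLOR_RGB2HSV)
mm=m.astype(np.uint8);cs,_=cv2.findContours(mm,0,2);c=max(cs,key=cv2.contourArea)
r=cv2.minAreaRect(c);print(r);bx=cv2.boxPoints(r);w=np.array([onplane(d,*p,8) for p in bx]);print(w.round(1),np.linalg.norm(np.diff(w,axis=0),axis=1))
print('centre',onplane(d,*r[0],8))
k=np.zeros((384,512),np.uint8);k[195:235,130:165]=hs[195:235,130:165,2]<70
cs,_=cv2.findContours(k,0,2);c=max(cs,key=cv2.contourArea);rk=cv2.minAreaRect(c);print('block',rk);
g=P[(k>0)&(P[...,2]>30)];print('block top pts',g.mean(0),np.median(g[:,2]),len(g))
# side view
m=(Ps[...,2]>4);ms=np.zeros_like(m);ms[140:185,190:240]=m[140:185,190:240]
q=Ps[ms];lo=q[q[:,2]<14];hi=q[q[:,2]>32];print('side plate z',np.median(lo[:,2]),'block top',hi.mean(0),np.median(hi[:,2]),len(hi))
xy=lo[:,:2].astype(np.float32);print('side rect',cv2.minAreaRect(np.vstack([xy,q[:,:2]]).astype(np.float32)))
print('table z side',np.median(Ps[200:215,100:140,2]))
```

```text
table z top 0.15675232196633715 1.9176029065603264
plate z med 7.905603499371068 1060
((152.60472106933594, 207.30848693847656), (27.32201385498047, 36.74789047241211), 34.38034439086914)
[[473.1 272.9   8. ]
 [539.7 228.6   8. ]
 [506.  178.5   8. ]
 [439.7 222.9   8. ]] [80.07004645 60.39473455 79.84017564]
centre [489.53877493 225.73161965   8.        ]
block ((143.69229125976562, 217.4615020751953), (13.312806129455566, 8.875203132629395), 33.6900634765625)
block top pts [467.58696685 236.50069978  53.25157317] 43.47405805919897 96
side plate z 5.897519512037832 block top [408.23492872  10.85154169 221.12507978] 41.16445236862859 56
side rect ((347.770263671875, -196.77642822265625), (954.1943359375, 90.140380859375), 71.62542724609375)
table z side -1.9654777032042148
```

Run:
```python
from h import *
for n,box in(('top',(90,245,280,395)),('side',(185,305,225,380))):
    d=load(n,'0');hs=cv2.cvtColor(d['img'],cv2.COLOR_RGB2HSV)
    a,b,c_,e=box;sub=hs[a:b,c_:e]
    grey=np.zeros((384,512),np.uint8);grey[a:b,c_:e]=(sub[...,1]<45)&(sub[...,2]>85)
    grey=cv2.morphologyEx(grey,cv2.MORPH_OPEN,np.ones((3,3)))
    cs,_=cv2.findContours(grey,0,1);c=max(cs,key=cv2.contourArea)
    w=np.array([onplane(d,*p,21)[:2] for p in c[:,0]]).astype(np.float32)
    print(n,'floor area px',cv2.contourArea(c));print(cv2.minAreaRect(w))
    ash=np.zeros((384,512),np.uint8);ash[a:b,c_:e]=((sub[...,0]>=18)&(sub[...,0]<35))|(sub[...,1]<50)
    ash=cv2.morphologyEx(ash,cv2.MORPH_OPEN,np.ones((3,3)))
    cs,_=cv2.findContours(ash,0,1);c=max(cs,key=cv2.contourArea)
    w=np.array([onplane(d,*p,18)[:2] for p in c[:,0]]).astype(np.float32);r=cv2.minAreaRect(w);print('board',r,cv2.boxPoints(r).tolist())
```

```text
top floor area px 3460.0
((556.9149780273438, -152.20272827148438), (238.68045043945312, 81.04762268066406), 7.64314603805542)
board ((580.9825439453125, -181.41842651367188), (290.6899108886719, 184.37240600585938), 7.74457311630249) [[424.54058837890625, -109.65934753417969], [449.38604736328125, -292.35003662109375], [737.4244995117188, -253.17750549316406], [712.5790405273438, -70.48681640625]]
side floor area px 2068.0
((555.0639038085938, -154.28515625), (240.89637756347656, 79.99463653564453), 7.28665828704834)
board ((577.8597412109375, -181.3911590576172), (293.0397644042969, 179.2455291748047), 7.2296833992004395) [[421.22601318359375, -110.9200439453125], [443.78350830078125, -288.7405090332031], [734.4934692382812, -251.86227416992188], [711.9359741210938, -74.04180908203125]]
```

```bash
cat >> h.py <<'E'
from scipy.spatial.transform import Rotation as R
def state():
    o=ctrl.get_obs();M=R.from_rotvec(o['orientation']).as_matrix();return o,M
def plan(target,zyaw):
    o,M=state();p=o['ee_pos']
    yaw=np.arctan2(M[1,2],M[0,2]);dy=(zyaw-yaw+np.pi)%(2*np.pi)-np.pi
    # turn about tool x (down): positive turn -> yaw decreases
    print('t',round(o['t'],2),'pos',p.round(1),'zyaw',round(yaw,4),'turn needed',round(-dy,4),'F',o['ft_force'].round(2),'w',round(o['width'],1),'q6',round(o['qpos'][5],3))
    print('shift tool axes (now)',(M.T@(np.array(target)-p)).round(1))
    c=np.cos(zyaw);s=np.sin(zyaw);Mf=np.array([[0,0,c],[0,0,s],[-1,0,0]],float);Mf[:,1]=np.cross(Mf[:,2],Mf[:,0])
    print('shift tool axes (after turn)',(Mf.T@(np.array(target)-p)).round(1),' tilt',np.arccos(-M[2,0]).round(4))
E
python3 - <<'E'
from h import *
o,M=state();print(M.round(3))
plan([468,239,190],-0.587)
plan([468,239,190],-0.587+np.pi)
E
```

```text
[[-0.    -0.925  0.38 ]
 [-0.001  0.38   0.925]
 [-1.     0.    -0.001]]
t 0.15 pos [237.3 577.7 193.6] zyaw 1.181 turn needed 1.768 F [-0.41  0.68 -0.92] w 87.8 q6 -0.019
shift tool axes (now) [   3.9 -342.1 -225.6]
shift tool axes (after turn) [   3.6 -154.2  379.7]  tilt 0.0012
t 0.15 pos [237.3 577.7 193.6] zyaw 1.181 turn needed -1.3736 F [-0.41  0.68 -0.92] w 87.8 q6 -0.019
shift tool axes (now) [   3.9 -342.1 -225.6]
shift tool axes (after turn) [   3.6  154.2 -379.7]  tilt 0.0012
```

>>> send_rows:
  rows:
    - [0,-34,-22.5,0]
    - [0,-34,-22.5,0]
    - [0,-34,-22.5,0]
    - [0,-34,-22.5,0]
    - [0,-34,-22.5,0]
    - [0,-34,-22.5,0]
    - [0,-34,-22.5,0]
    - [0,-34,-22.5,0]
    - [0,-34,-22.5,0]
    - [0,-34,-22.5,0]
  fingers: 1

```text
t: 0.98
ee_pos: [467.8, 237.2, 191.1]
orientation: [-0.927, 1.366, 0.929]
ft_force: [0.8, -0.1, 0.1]
width: 88.2
```

>>> send_rows:
  rows:
    - [0,0,0,0.12]
    - [0,0,0,0.12]
    - [0,0,0,0.12]
    - [0,0,0,0.12]
    - [0,0,0,0.12]
    - [0,0,0,0.12]
    - [0,0,0,0.12]
    - [0,0,0,0.12]
    - [0,0,0,0.12]
    - [0,0,0,0.12]

```text
t: 1.82
ee_pos: [471.9, 226.4, 189.3]
orientation: [0.039, 1.575, -0.044]
ft_force: [-0.3, 0.0, -0.9]
width: 87.7
```

>>> send_rows:
  rows:
    - [0,0,0,0.12]
    - [0,0,0,0.12]
    - [0,0,0,0.12]
    - [0,0,0,0.12]
    - [0,0,0,0.1]

```text
t: 2.23
ee_pos: [470.9, 225.8, 188.2]
orientation: [0.511, 1.514, -0.521]
ft_force: [-0.2, 0.1, 0.2]
width: 87.8
```

Run:
```python
from h import *
plan([468,239,190],-0.587)
grab('wrist','1');grab('top','1')
```

```text
t 2.23 pos [470.9 225.8 188.2] zyaw -0.6586 turn needed -0.0716 F [-0.24  0.12  0.19] w 87.8 q6 1.084
shift tool axes (now) [ -1.8   8.6 -10.3]
shift tool axes (after turn) [-1.8  9.4 -9.7]  tilt 0.0077
```

View pics/wrist_1.png

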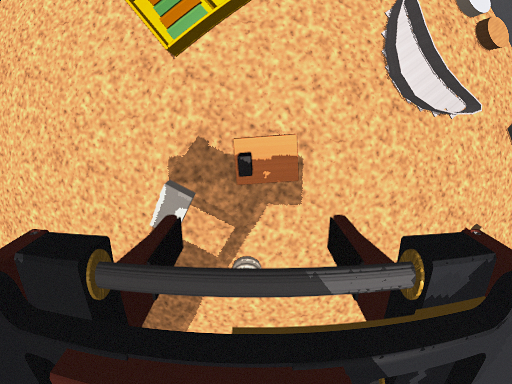

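The wrist view shows the plate at (267,160) with the block's top at (245,163). Measuring these now.

Run:
```python
from h import *
d=load('wrist','1');hs=cv2.cvtColor(d['img'],cv2.COLOR_RGB2HSV)
im=cv2.cvtColor(d['img'],cv2.COLOR_RGB2BGR)
cv2.imwrite('pics/z3.png',cv2.resize(im[125:195,220:315],None,fx=8,fy=8,interpolation=cv2.INTER_CUBIC))
k=np.zeros((384,512),np.uint8);k[140:185,230:262]=hs[140:185,230:262,2]<55
cs,_=cv2.findContours(k,0,2);c=max(cs,key=cv2.contourArea);rk=cv2.minAreaRect(c);print(rk,cv2.boundingRect(c))
for u,v in[(245,163)]: print(onplane(d,u,v,44,True))
D=d['depth'];print(D[163,245],D[160,280],D[120,260])
# depth along axis -> point
def wp(u,v):
    o,r=ray(d,u,v,True);K=d['mtx'];th=np.hypot((u-K[0,2])/K[0,0],(v-K[1,2])/K[1,1]);return o+r*D[v,u]/np.cos(th)
for p in((243,163),(248,163),(280,150),(285,175),(260,110)):print(p,wp(*p).round(1))
o,M=state();print(o['t'],o['ee_pos'],M.round(4))
```

```text
((244.5, 164.0), (22.0, 13.0), 90.0) (238, 153, 14, 23)
[469.63339363 244.12584885  44.        ]
337.66858 372.2557 367.57867
(243, 163) [467.8 245.5  43.9]
(248, 163) [472.4 242.1  44.5]
(280, 150) [509.9 226.4   6.9]
(285, 175) [495.8 197.    7.9]
(260, 110) [520.7 281.5  -1. ]
2.3333 [470.89488005 225.8558333  188.2314062 ] [[-0.0067  0.6079  0.794 ]
 [-0.0039  0.794  -0.6079]
 [-1.     -0.0072 -0.003 ]]
```

View pics/z3.png

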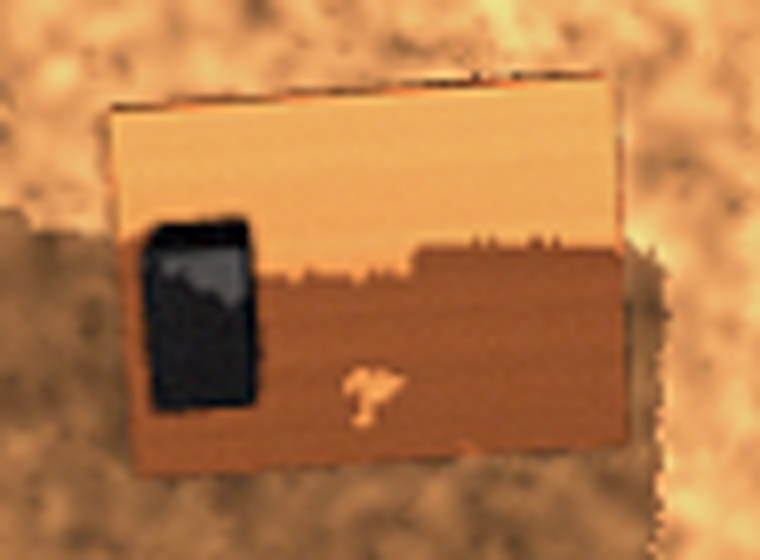

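Run:
```python
from h import *
d=load('wrist','1')
f=lambda x,y,z:onplane(d,220+(x+.5)/8-.5,125+(y+.5)/8-.5,z,True)
C=np.array([f(*p,8) for p in((112,108),(605,75),(628,442),(140,472))]);print(C.round(1))
print(np.linalg.norm(C-np.roll(C,-1,0),axis=1).round(1))
c=C.mean(0);e=(C[1]-C[0]+C[2]-C[3]);yaw=np.arctan2(e[1],e[0]);e2=(C[0]-C[3]+C[1]-C[2]);print(c.round(1),yaw,np.arctan2(e2[1],e2[0])-np.pi/2)
ex=np.array([np.cos(yaw),np.sin(yaw),0]);print('block pred',(c-26*ex).round(1))
B=np.array([f(*p,44) for p in((147,235),(250,230),(260,403),(152,410))]);print(B.round(1),B.mean(0).round(1),np.linalg.norm(B-np.roll(B,-1,0),axis=1).round(1))
print('cam',d['world_from_camera'][:3,3])
```

```text
[[473.2 273.9   8. ]
 [537.3 231.3   8. ]
 [505.5 181.6   8. ]
 [440.4 225.5   8. ]]
[77.  59.  78.5 58.4]
[489.1 228.1   8. ] -0.5902926981869037 -0.5826148224753296
block pred [467.5 242.6   8. ]
[[469.7 257.3  44. ]
 [481.7 248.9  44. ]
 [467.5 228.2  44. ]
 [454.6 236.9  44. ]] [468.4 242.8  44. ] [14.6 25.1 15.6 25.4]
cam [512.98354833 279.80742681 378.43550118]
```

>>> send_rows:
  rows:
    - [0,0,0,-0.07]
    - [0,6,-6,0]
    - [0,6,-6,0]
    - [25,0,0,0]
    - [25,0,0,0]
    - [25,0,0,0]
    - [0,0,0,0]
    - [0,0,0,0]

```text
t: 3.0
ee_pos: [467.7, 248.0, 112.5]
orientation: [0.446, 1.526, -0.449]
ft_force: [1.1, 1.0, 0.4]
width: 87.8
```

Run:
```python
from h import *
plan([468,242,15],-0.587)
```

```text
t 3.0 pos [467.7 248.  112.5] zyaw -0.5706 turn needed 0.0164 F [1.05 0.99 0.44] w 87.8 q6 1.035
shift tool axes (now) [97.6 -4.7  3.7]
shift tool axes (after turn) [97.5 -4.8  3.6]  tilt 0.0028
```

>>> send_rows:
  rows:
    - [20,-2,2,0.012]
    - [20,-1,1,0]
    - [20,0,0,0]
    - [10,0,0,0]
    - [5,0,0,0]
    - [0,0,0,0]
    - [0,0,0,0]

```text
t: 3.58
ee_pos: [474.1, 249.1, 43.3]
orientation: [0.46, 1.516, -0.45]
ft_force: [-0.9, 0.5, -0.3]
width: 87.8
```

Run:
```python
from h import *
plan([468,242,15],-0.587)
grab('wrist','2')
```

```text
t 3.58 pos [474.1 249.1  43.3] zyaw -0.581 turn needed 0.006 F [-0.92  0.49 -0.3 ] w 87.8 q6 1.042
shift tool axes (now) [28.2 -9.5 -1.3]
shift tool axes (after turn) [28.3 -9.3 -1.1]  tilt 0.0089
```

View pics/wrist_2.png

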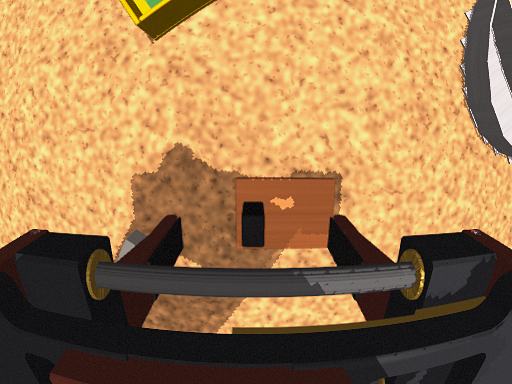

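>>> send_rows:
  rows:
    - [0,-5,0,0]
    - [0,-4,0,0]
    - [0,0,0,0]
    - [0,0,0,0]

```text
t: 3.97
ee_pos: [470.4, 241.8, 46.4]
orientation: [0.462, 1.513, -0.447]
ft_force: [-0.2, 1.0, 0.4]
width: 87.7
```

Run:
```python
from h import *
plan([468,242,15],-0.587)
```

```text
t 3.97 pos [470.4 241.8  46.4] zyaw -0.5809 turn needed 0.0061 F [-0.23  1.    0.37] w 87.7 q6 1.032
shift tool axes (now) [31.4 -1.5 -2.4]
shift tool axes (after turn) [31.4 -1.1 -2.2]  tilt 0.0141
```

Run:
```python
from h import *
for i in range(4):
    o,M=state();print(round(o['t'],2),o['ee_pos'].round(2),M[:,0].round(4),o['qpos'].round(4),o['qvel'].round(4));ctrl.get_image('top')
```

```text
3.97 [470.44 241.75  46.42] [ 0.0123  0.0067 -0.9999] [4.5180e-01 5.0320e-01 1.9399e+00 1.1000e-03 6.8450e-01 1.0319e+00] [-0.0039 -0.0143  0.0092 -0.0013  0.0014 -0.0026]
4.02 [470.43 241.75  46.39] [ 0.0123  0.0067 -0.9999] [4.5180e-01 5.0330e-01 1.9398e+00 1.0000e-03 6.8450e-01 1.0319e+00] [ 0.0019  0.0088 -0.0055 -0.0008 -0.0014  0.0019]
4.07 [470.47 241.87  46.26] [ 0.0122  0.0067 -0.9999] [4.5200e-01 5.0360e-01 1.9396e+00 1.1000e-03 6.8450e-01 1.0318e+00] [ 0.0032  0.0066 -0.0063  0.0004 -0.0012  0.0015]
4.12 [470.45 241.91  46.12] [ 0.012   0.0066 -0.9999] [4.5200e-01 5.0390e-01 1.9395e+00 1.1000e-03 6.8450e-01 1.0319e+00] [ 0.002   0.0048 -0.0015  0.0018 -0.003  -0.0002]
```

>>> send_rows:
  rows:
    - [6,-1,-1,0.003]
    - [6,0,-1,0.003]
    - [6,0,0,0]
    - [5,0,0,0]
    - [4,0,0,0]
    - [2,0,0,0]
    - [0,0,0,0]

```text
t: 4.75
ee_pos: [467.7, 242.3, 12.7]
orientation: [0.466, 1.513, -0.453]
ft_force: [-0.1, -0.3, 0.2]
width: 87.8
```

Run:
```python
from h import *
plan([468,242,15],-0.587);print(state()[1][:,0])
```

```text
t 4.75 pos [467.7 242.3  12.7] zyaw -0.587 turn needed -0.0 F [-0.09 -0.25  0.2 ] w 87.8 q6 1.041
shift tool axes (now) [-2.3 -0.1  0.5]
shift tool axes (after turn) [-2.3 -0.1  0.5]  tilt 0.0116
[ 0.01013505  0.0056863  -0.99993247]
```

>>> send_rows:
  rows:
    - [-2,0,0,0]
    - [0,0,0,0]

```text
t: 4.92
ee_pos: [467.5, 242.2, 14.3]
orientation: [0.465, 1.514, -0.453]
ft_force: [0.4, 0.4, -0.6]
width: 87.8
```

>>> send_rows:
  rows:
    - [0,0,0,0]
    - [0,0,0,0]
    - [0,0,0,0]
    - [0,0,0,0]
    - [0,0,0,0]
    - [0,0,0,0]
  fingers: 0

```text
t: 5.42
ee_pos: [468.4, 242.6, 15.6]
orientation: [0.467, 1.512, -0.452]
ft_force: [-0.2, 0.3, -1.0]
width: 51.3
```

>>> send_rows:
  rows:
    - [0,0,0,0]
    - [0,0,0,0]
    - [0,0,0,0]
    - [0,0,0,0]
    - [0,0,0,0]
    - [0,0,0,0]

```text
t: 5.92
ee_pos: [468.5, 242.8, 15.9]
orientation: [0.467, 1.512, -0.452]
ft_force: [-1.5, 1.0, 5.3]
width: 11.4
```

Run:
```python
from h import *
plan([468,242,15],-0.587);print(state()[1][:,0])
```

```text
t 5.92 pos [468.5 242.8  15.9] zyaw -0.5872 turn needed -0.0002 F [-1.54  0.98  5.29] w 11.4 q6 1.041
shift tool axes (now) [ 0.9 -0.9  0. ]
shift tool axes (after turn) [ 0.9 -0.9  0. ]  tilt 0.0134
[ 0.0117087   0.00659821 -0.99990968]
```

Run:
```python
from h import *
grab('wrist','3');grab('side','3')
d=load('side','3');cv2.imwrite('pics/z4.png',cv2.resize(cv2.cvtColor(d['img'],cv2.COLOR_RGB2BGR)[60:220,120:290],None,fx=3.5,fy=3.5,interpolation=cv2.INTER_CUBIC))
plan([468,242,15],-0.587)
```

```text
t 6.02 pos [468.6 242.8  15.9] zyaw -0.5872 turn needed -0.0002 F [-0.07  1.23  3.74] w 3.3 q6 1.041
shift tool axes (now) [ 0.9 -1.  -0. ]
shift tool axes (after turn) [ 0.9 -1.  -0. ]  tilt 0.0137
```

View pics/wrist_3.png

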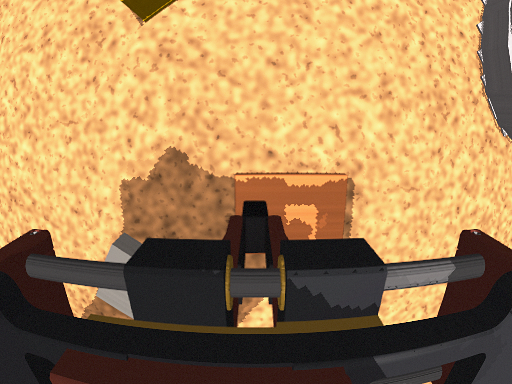

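View pics/z4.png

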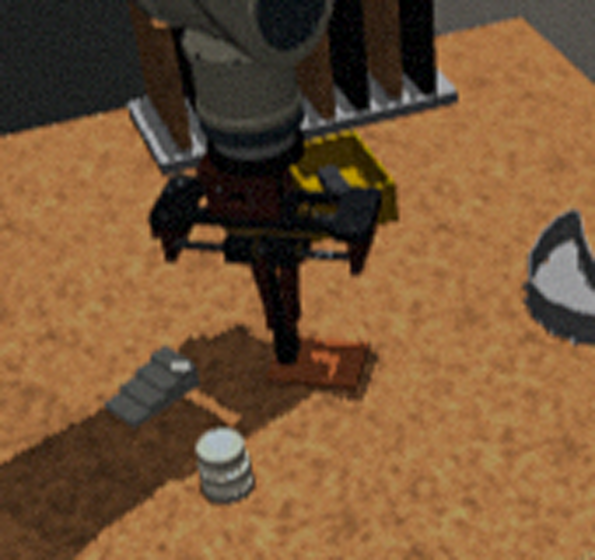

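Run:
```python
from h import *
d=grab('wrist','4');grab('side','4')
a=cv2.resize(cv2.cvtColor(d['img'],cv2.COLOR_RGB2BGR)[160:320,160:360],None,fx=4,fy=3.7,interpolation=cv2.INTER_CUBIC);cv2.imwrite('pics/z5.png',a)
d=load('side','4');cv2.imwrite('pics/z4b.png',cv2.resize(cv2.cvtColor(d['img'],cv2.COLOR_RGB2BGR)[120:200,170:260],None,fx=7,fy=7,interpolation=cv2.INTER_CUBIC))
plan([468,242,15],-0.587)
```

```text
t 6.12 pos [468.6 242.8  15.9] zyaw -0.5871 turn needed -0.0001 F [-0.12  0.47  3.57] w 0.6 q6 1.041
shift tool axes (now) [ 0.9 -1.  -0.1]
shift tool axes (after turn) [ 0.9 -1.  -0.1]  tilt 0.0138
```

View pics/z5.png

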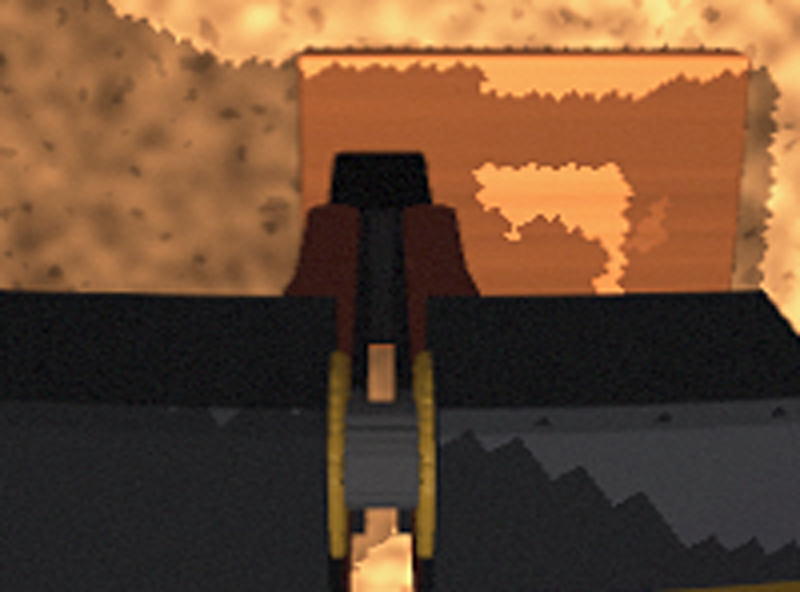

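View pics/z4b.png

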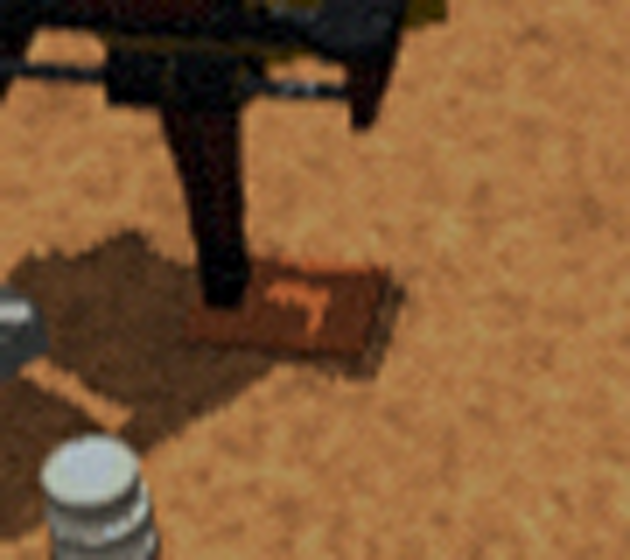

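Run:
```python
from h import *
d=load('wrist','4')
for u,v in((160+300/4,160+52/3.7),(160+748/4,160+48/3.7)): print(onplane(d,u,v,8,True))
print(d['world_from_camera'].round(3).tolist())
print('block far-top', onplane(d,160+380/4,160+152/3.7,44,True), 'w2')
d=load('wrist','2')
for u,v in((236,177),(336,177)): print(onplane(d,u,v,8,True))
print(d['world_from_camera'].round(3).tolist())
o,M=state();T=d['world_from_camera'];
```

```text
[472.78851794 274.24409792   8.        ]
[538.70871525 231.67974957   8.        ]
[[0.833, -0.539, -0.125, 503.233], [-0.554, -0.809, -0.198, 297.553], [0.006, 0.234, -0.972, 207.405], [0.0, 0.0, 0.0, 1.0]]
block far-top [478.91518148 259.20949194  44.        ] w2
[473.16562217 274.94095404   8.        ]
[539.56060461 231.62661701   8.        ]
[[0.836, -0.534, -0.128, 509.211], [-0.549, -0.812, -0.201, 304.521], [0.003, 0.238, -0.971, 234.47], [0.0, 0.0, 0.0, 1.0]]
```

Run:
```python
from h import *
d=load('side','4');h=cv2.cvtColor(d['img'],cv2.COLOR_RGB2HSV)
def zmap(d):
    v,u=np.mgrid[:384,:512];K=d['mtx'];D=d['depth']
    c=np.stack([(u-K[0,2])/K[0,0]*D,(v-K[1,2])/K[1,1]*D,D],-1);T=d['world_from_camera'];return c@T[:3,:3].T+T[:3,3]
P=zmap(d)
for v in range(140,170,2): print(v,[ (u,P[v,u].round(0).astype(int).tolist()) for u in (198,200,202,204)])
print(proj(d,[468.6,242.8,15.9]),proj(d,[468,242,44]))
d=load('wrist','4');D=d['depth']
def wp(u,v):
    o,r=ray(d,u,v,True);K=d['mtx'];th=np.hypot((u-K[0,2])/K[0,0],(v-K[1,2])/K[1,1]);return (o+r*D[v,u]/np.cos(th)).round(0).astype(int).tolist()
for v in (203,208,213,218,225,232,240,248):print(v,[(u,wp(u,v)) for u in (243,250,255,260,268)])
```

```text
140 [(198, [462, 235, 93]), (200, [465, 226, 98]), (202, [471, 227, 95]), (204, [511, 354, -3])]
142 [(198, [240, -664, 765]), (200, [464, 226, 91]), (202, [469, 223, 91]), (204, [507, 343, -2])]
144 [(198, [459, 232, 81]), (200, [464, 228, 82]), (202, [470, 227, 81]), (204, [503, 331, -1])]
146 [(198, [458, 231, 75]), (200, [463, 228, 75]), (202, [469, 227, 74]), (204, [478, 241, 61])]
148 [(198, [458, 234, 66]), (200, [463, 231, 66]), (202, [468, 228, 67]), (204, [478, 241, 54])]
150 [(198, [456, 232, 60]), (200, [462, 232, 58]), (202, [466, 224, 62]), (204, [475, 236, 50])]
152 [(198, [455, 232, 53]), (200, [461, 232, 51]), (202, [466, 227, 52]), (204, [476, 242, 38])]
154 [(198, [455, 235, 43]), (200, [461, 234, 42]), (202, [466, 228, 44]), (204, [475, 240, 33])]
156 [(198, [454, 233, 37]), (200, [458, 227, 40]), (202, [464, 227, 38]), (204, [473, 238, 27])]
158 [(198, [453, 234, 29]), (200, [457, 225, 35]), (202, [463, 225, 33]), (204, [470, 230, 26])]
160 [(198, [459, 262, -1]), (200, [457, 228, 24]), (202, [462, 224, 25]), (204, [470, 231, 18])]
162 [(198, [454, 246, 4]), (200
[... 732 characters left out ...]
38]), (250, [472, 254, 39]), (255, [474, 252, 39]), (260, [476, 250, 38]), (268, [476, 238, 8])]
218 [(243, [469, 256, 50]), (250, [471, 253, 46]), (255, [473, 251, 44]), (260, [476, 249, 43]), (268, [481, 249, 51])]
225 [(243, [469, 256, 61]), (250, [471, 252, 57]), (255, [471, 247, 44]), (260, [476, 250, 57]), (268, [480, 249, 61])]
232 [(243, [469, 256, 70]), (250, [471, 252, 67]), (255, [468, 243, 44]), (260, [475, 250, 67]), (268, [479, 249, 71])]
240 [(243, [483, 272, 130]), (250, [471, 252, 76]), (255, [466, 239, 44]), (260, [475, 250, 77]), (268, [489, 268, 131])]
248 [(243, [483, 272, 137]), (250, [471, 252, 87]), (255, [463, 235, 44]), (260, [475, 250, 86]), (268, [488, 268, 136])]
```

Run:
```python
from h import *
for tag in('0','1','2'):
    d=load('wrist',tag);D=d['depth']
    def wp(u,v):
        o,r=ray(d,u,v,True);K=d['mtx'];th=np.hypot((u-K[0,2])/K[0,0],(v-K[1,2])/K[1,1]);return (o+r*D[v,u]/np.cos(th)).round(0).astype(int).tolist()
    print(tag,'cam',d['world_from_camera'][:3,3].round(0),[(u,v,wp(u,v)) for u,v in((172,219),(178,217),(178,225),(335,218),(342,220),(340,230))])
```

```text
0 cam [175. 604. 384.] [(172, 219, [209, 539, 231]), (178, 217, [259, 453, 2]), (178, 225, [214, 541, 230]), (335, 218, [244, 625, 229]), (342, 220, [245, 628, 232]), (340, 230, [245, 623, 243])]
1 cam [513. 280. 378.] [(172, 219, [441, 264, 226]), (178, 217, [352, 240, 17]), (178, 225, [441, 259, 225]), (335, 218, [514, 208, 224]), (342, 220, [516, 206, 227]), (340, 230, [512, 207, 238])]
2 cam [509. 305. 234.] [(172, 219, [441, 285, 80]), (178, 217, [412, 273, 1]), (178, 225, [442, 280, 80]), (335, 218, [518, 234, 79]), (342, 220, [521, 233, 83]), (340, 230, [516, 233, 93])]
```

The fingers shut to 0.6 mm without gripping. Wrist depth puts the visible fingertips about 36 mm above the reported TCP, at z≈46–52, so they closed just above the 44 mm block. I'll open up and confirm this from the side camera.

>>> send_rows:
  rows:
    - [-4,0,0,0]
    - [-4,0,0,0]
    - [0,0,0,0]
    - [0,0,0,0]
    - [0,0,0,0]
    - [0,0,0,0]
  fingers: 0.6

```text
t: 6.62
ee_pos: [468.4, 242.4, 24.6]
orientation: [0.467, 1.512, -0.452]
ft_force: [-1.0, 0.3, 0.3]
width: 37.3
```

Run:
```python
from h import *
d=grab('wrist','5');s=grab('side','5')
plan([468,242,15],-0.587)
a=cv2.resize(cv2.cvtColor(s['img'],cv2.COLOR_RGB2BGR)[110:185,160:260],None,fx=8,fy=8,interpolation=cv2.INTER_CUBIC);cv2.imwrite('pics/z6.png',a)
D=d['depth']
def wp(u,v):
    o,r=ray(d,u,v,True);K=d['mtx'];th=np.hypot((u-K[0,2])/K[0,0],(v-K[1,2])/K[1,1]);return o+r*D[v,u]/np.cos(th)
pts=np.array([wp(u,v) for v in range(200,250) for u in range(190,320)]);o,M=state();q=(pts-o['ee_pos'])@M
near=(q[:,0]<-5)&(q[:,0]>-60)&(abs(q[:,2])<70)&(abs(q[:,1])<14);print(len(q[near]),'tip tool-x max',np.sort(q[near,0])[-15:].round(0))
m=s['depth'].astype(np.float32);print([ (v,dp(s,196,v).round(0)) for v in range(140,166,3)])
```

```text
t 6.72 pos [468.4 242.4  24.5] zyaw -0.5869 turn needed 0.0001 F [-0.12 -0.35  0.24] w 45.1 q6 1.041
shift tool axes (now) [ 9.5 -0.7 -0.1]
shift tool axes (after turn) [ 9.5 -0.6 -0.1]  tilt 0.0134
2132 tip tool-x max [-7. -7. -7. -7. -7. -6. -6. -6. -6. -6. -6. -6. -5. -5. -5.]
[(140, array([487., 365.,  -2.])), (143, array([482., 351.,  -3.])), (146, array([476., 333.,  -2.])), (149, array([472., 321.,  -4.])), (152, array([467., 306.,  -4.])), (155, array([461., 290.,  -3.])), (158, array([457., 276.,  -3.])), (161, array([452., 262.,  -3.])), (164, array([447., 245.,  -1.]))]
```

View pics/z6.png

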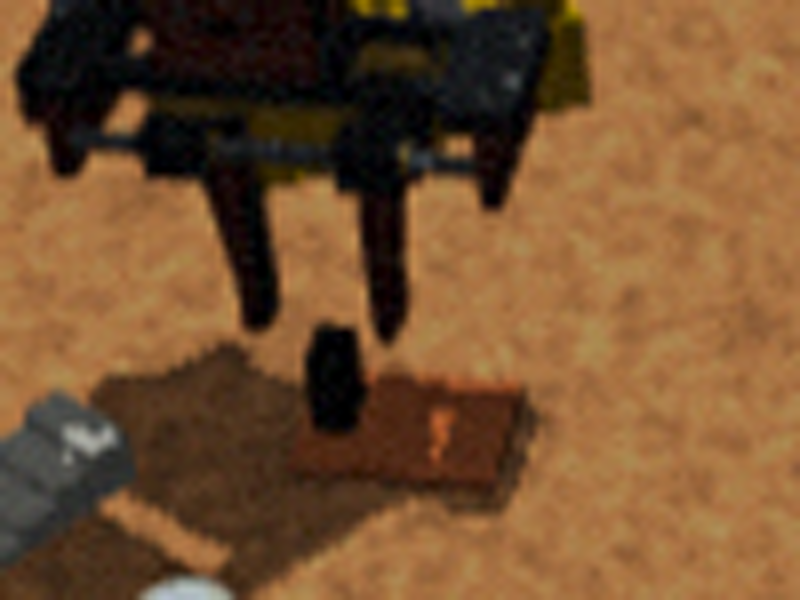

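View pics/wrist_5.png

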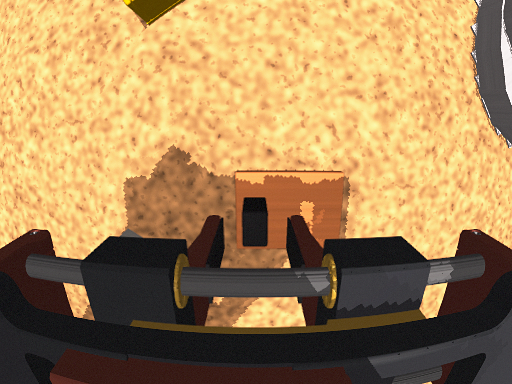

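Run:
```python
from h import *
s=load('side','5')
for z in(24.5,40,50,55,60,65):print(z,[round(x,1) for x in proj(s,[468.4,242.4,z])])
w=load('wrist','5');D=w['depth']
def wp(u,v):
    o,r=ray(w,u,v,True);K=w['mtx'];th=np.hypot((u-K[0,2])/K[0,0],(v-K[1,2])/K[1,1]);return (o+r*D[v,u]/np.cos(th)).round(0).tolist()
print([(u,v,wp(u,v)) for u,v in((215,219),(220,219),(218,222),(293,219),(298,219),(295,217))])
```

```text
24.5 [np.float64(202.1), np.float64(156.2)]
40 [np.float64(201.5), np.float64(152.2)]
50 [np.float64(201.1), np.float64(149.6)]
55 [np.float64(200.9), np.float64(148.3)]
60 [np.float64(200.7), np.float64(147.0)]
65 [np.float64(200.5), np.float64(145.6)]
[(215, 219, [455.0, 264.0, 60.0]), (220, 219, [457.0, 262.0, 57.0]), (218, 222, [458.0, 263.0, 66.0]), (293, 219, [492.0, 240.0, 60.0]), (298, 219, [494.0, 239.0, 60.0]), (295, 217, [493.0, 239.0, 57.0])]
```

Run:
```python
from h import *
s=load('side','5')
e=np.array([.833,-.554]);n=np.array([.554,.833]);c=np.array([468.4,242.4])
for k,px in((-26,(192.7,151)),(26,(208.5,152.2))):
    for y in(-10,0,10):
        xy=c+k*e+y*n
        print(k,y,[(z,np.round(proj(s,[*xy,z]),1).tolist()) for z in(24,40,50,60)],px)
    o,r=ray(s,*px);print('depth along',s['depth'][int(px[1])-2,int(round(px[0]))-1:int(round(px[0]))+2], dp(s,px[0],px[1]-2))
```

```text
-26 -10 [(24, [193.0, 157.7]), (40, [192.3, 153.6]), (50, [191.9, 151.0]), (60, [191.4, 148.3])] (192.7, 151)
-26 0 [(24, [193.9, 155.7]), (40, [193.2, 151.5]), (50, [192.7, 148.9]), (60, [192.3, 146.3])] (192.7, 151)
-26 10 [(24, [194.7, 153.6]), (40, [194.0, 149.5]), (50, [193.6, 146.9]), (60, [193.2, 144.3])] (192.7, 151)
depth along [1141.9188 1148.56   1157.3124] [444.59751346 248.01742895  56.63371986]
26 -10 [(24, [209.6, 159.1]), (40, [209.1, 155.0]), (50, [208.8, 152.4]), (60, [208.4, 149.7])] (208.5, 152.2)
26 0 [(24, [210.4, 157.0]), (40, [209.9, 152.9]), (50, [209.5, 150.3]), (60, [209.2, 147.7])] (208.5, 152.2)
26 10 [(24, [211.2, 155.0]), (40, [210.7, 150.9]), (50, [210.3, 148.3]), (60, [210.0, 145.6])] (208.5, 152.2)
depth along [1140.2715 1134.6068    0.    ] [483.16638298 214.5588184   62.2713308 ]
```

Side rays put the tips at about z=50 and wrist depth at about 55, with the reported TCP at 24.5. The force onset at the block top (44) with TCP at 16 agrees. So the true tips sit about 29 mm above the reported TCP. I'll descend about 36 mm gently while watching the force.

>>> send_rows:
  rows:
    - [6,0,0,0]
    - [6,0,0,0]
    - [5,0,0,0]
    - [4,0,0,0]
    - [0,0,0,0]

```text
t: 7.13
ee_pos: [468.3, 242.4, 0.8]
orientation: [0.466, 1.512, -0.452]
ft_force: [0.4, 0.4, 0.1]
width: 52.6
```

>>> send_rows:
  rows:
    - [4,0,0,0]
    - [3,0,0,0]
    - [3,0,0,0]
    - [2,0,0,0]
    - [0,0,0,0]

```text
t: 7.55
ee_pos: [468.0, 242.3, -13.3]
orientation: [0.466, 1.513, -0.453]
ft_force: [0.5, -0.4, -0.5]
width: 53.0
```

Run:
```python
from h import *
d=grab('wrist','6');s=grab('side','6')
plan([468,242,-12],-0.587)
a=cv2.resize(cv2.cvtColor(s['img'],cv2.COLOR_RGB2BGR)[110:185,160:260],None,fx=8,fy=8,interpolation=cv2.INTER_CUBIC);cv2.imwrite('pics/z7.png',a)
```

```text
t 7.65 pos [468.2 242.4 -12.9] zyaw -0.5869 turn needed 0.0001 F [ 0.14  0.7  -0.09] w 52.8 q6 1.041
shift tool axes (now) [-0.9 -0.4  0. ]
shift tool axes (after turn) [-0.9 -0.4  0. ]  tilt 0.0117
```

View pics/z7.png

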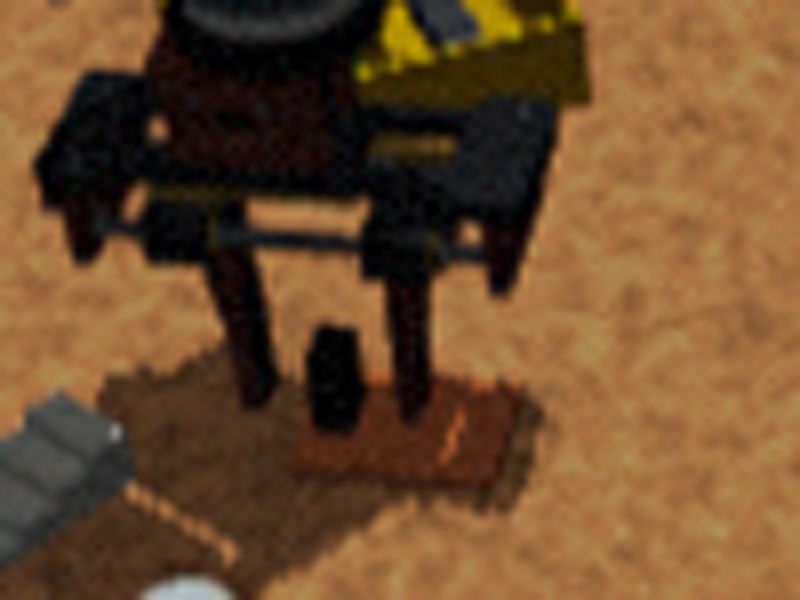

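View pics/wrist_6.png

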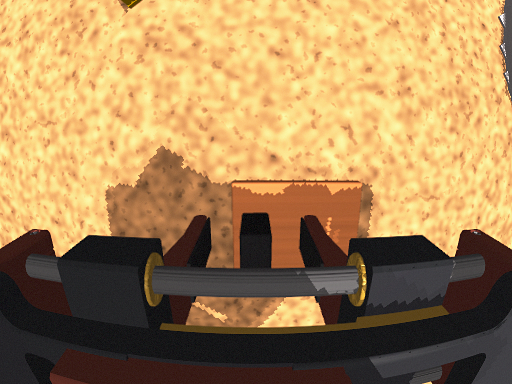

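Both views show the fingers straddling the block, with the tips just above the plate and no force. Closing.

>>> send_rows:
  rows:
    - [0,0,0,0]
    - [0,0,0,0]
    - [0,0,0,0]
    - [0,0,0,0]
    - [0,0,0,0]
    - [0,0,0,0]
    - [0,0,0,0]
    - [0,0,0,0]
  fingers: 0

```text
t: 8.32
ee_pos: [468.8, 242.7, -12.0]
orientation: [0.467, 1.512, -0.452]
ft_force: [0.1, 0.9, 0.7]
width: 15.4
```

Run:
```python
from h import *
plan([468,242,-12],-0.587)
```

```text
t 8.32 pos [468.8 242.7 -12. ] zyaw -0.587 turn needed 0.0 F [0.14 0.86 0.69] w 15.4 q6 1.041
shift tool axes (now) [-0.  -1.  -0.2]
shift tool axes (after turn) [-0.  -1.  -0.2]  tilt 0.0133
```

>>> send_rows:
  rows:
    - [0,0,0,0]
    - [-4,0,0,0]
    - [-8,0,0,0]
    - [-12,0,0,0]
    - [-14,0,0,0]
    - [-14,0,0,0]
    - [-14,0,0,0]
    - [-12,0,0,0]
    - [-6,0,0,0]
    - [0,0,0,0]

```text
t: 9.15
ee_pos: [465.1, 240.8, 79.6]
orientation: [0.465, 1.515, -0.455]
ft_force: [0.5, 0.2, -3.6]
width: 15.9
```

Run:
```python
from h import *
plan([460,-150,80],0.131)
print(state()[1][:,0])
d=grab('wrist','7');s=grab('side','7');cv2.imwrite('pics/z8.png',cv2.resize(cv2.cvtColor(s['img'],cv2.COLOR_RGB2BGR)[70:185,150:280],None,fx=5,fy=5,interpolation=cv2.INTER_CUBIC))
```

```text
t 9.15 pos [465.1 240.8  79.6] zyaw -0.5872 turn needed -0.7182 F [ 0.54  0.25 -3.58] w 15.9 q6 1.041
shift tool axes (now) [  -2.1 -328.2  212.3]
shift tool axes (after turn) [  -0.4 -386.8  -56.1]  tilt 0.0087
[ 0.00757729  0.00432812 -0.99996193]
```

View pics/z8.png

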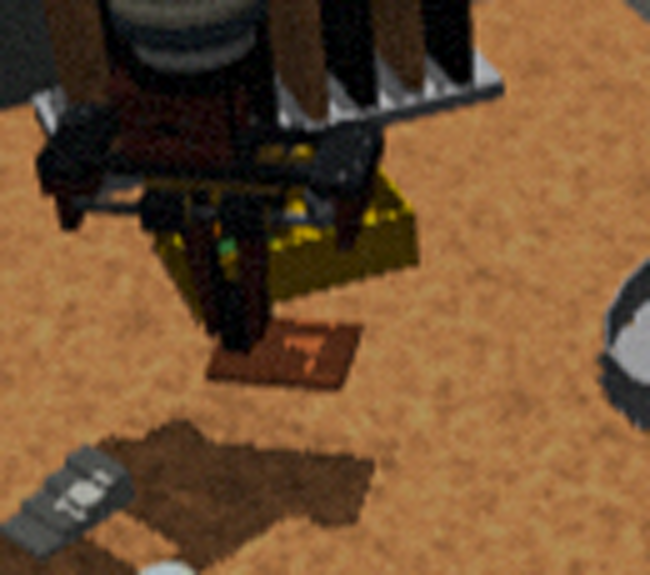

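The plate is lifted flat and Fz -3.6 N matches its weight. Carrying it over towards the mouth.

>>> send_rows:
  rows:
    - [0,-10,6.5,0]
    - [0,-20,13,0]
    - [0,-28,18,0]
    - [0,-28,18,0]
    - [0,-28,18,0]
    - [0,-28,18,0]
    - [0,-28,18,0]
    - [0,-28,18,0]
    - [0,-28,18,0]
    - [0,-28,18,0]

```text
t: 10.08
ee_pos: [453.3, -72.6, 70.3]
orientation: [0.452, 1.53, -0.45]
ft_force: [0.5, 0.2, -3.7]
width: 16.1
```

>>> send_rows:
  rows:
    - [0,-26,17,0]
    - [0,-18,12,0]
    - [0,-8,5,0]
    - [0,0,0,-0.04]
    - [0,0,0,-0.08]
    - [0,0,0,-0.12]
    - [0,0,0,-0.12]
    - [0,0,0,-0.12]
    - [0,0,0,-0.12]
    - [0,0,0,-0.08]

```text
t: 10.92
ee_pos: [440.6, -148.6, 61.6]
orientation: [-0.089, 1.592, 0.103]
ft_force: [-1.0, 0.2, -3.5]
width: 15.8
```

Run:
```python
from h import *
plan([459,-167,80],0.131)
print(state()[1][:,0])
```

```text
t 10.92 pos [ 440.6 -148.6   61.6] zyaw 0.1217 turn needed -0.0093 F [-0.96  0.23 -3.51] w 15.8 q6 -0.469
shift tool axes (now) [-18.9 -20.3  15.6]
shift tool axes (after turn) [-18.4 -20.7  15.8]  tilt 0.0253
[-0.02421158  0.00720605 -0.99968089]
```

Run:
```python
from h import *
d=grab('wrist','8');s=grab('side','8');t=grab('top','8')
cv2.imwrite('pics/z9.png',cv2.resize(cv2.cvtColor(s['img'],cv2.COLOR_RGB2BGR)[150:310,200:400],None,fx=4,fy=3.7,interpolation=cv2.INTER_CUBIC))
```

```text
(no output)
```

View pics/wrist_8.png

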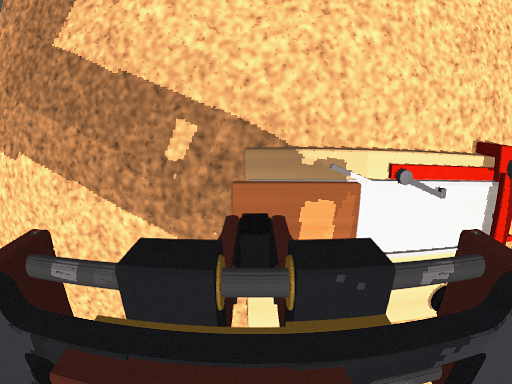

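View pics/z9.png

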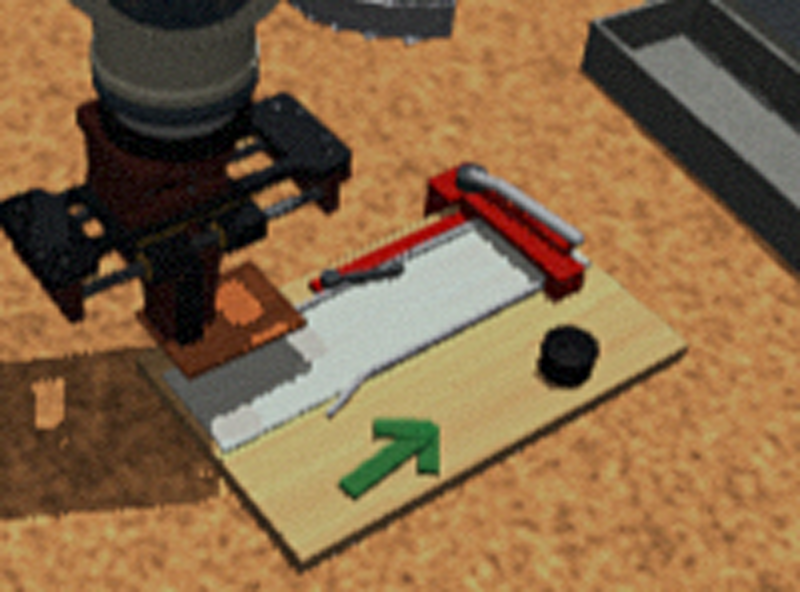

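The wrist view shows the plate's top edge running (233,182)–(360,182). The rail floor's left edge is near row 181, with the pawl at (405,178)–(443,193) and the bridge at (500,150–240). I'll zoom in for line measurements.

Run:
```python
from h import *
d=load('wrist','8')
a=cv2.resize(cv2.cvtColor(d['img'],cv2.COLOR_RGB2BGR)[135:265,312:512],None,fx=4,fy=4,interpolation=cv2.INTER_CUBIC);cv2.imwrite('pics/z10.png',a)
a=cv2.resize(cv2.cvtColor(d['img'],cv2.COLOR_RGB2BGR)[135:265,225:375],None,fx=5,fy=4,interpolation=cv2.INTER_CUBIC);cv2.imwrite('pics/z11.png',a)
```

```text
(no output)
```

View pics/z10.png

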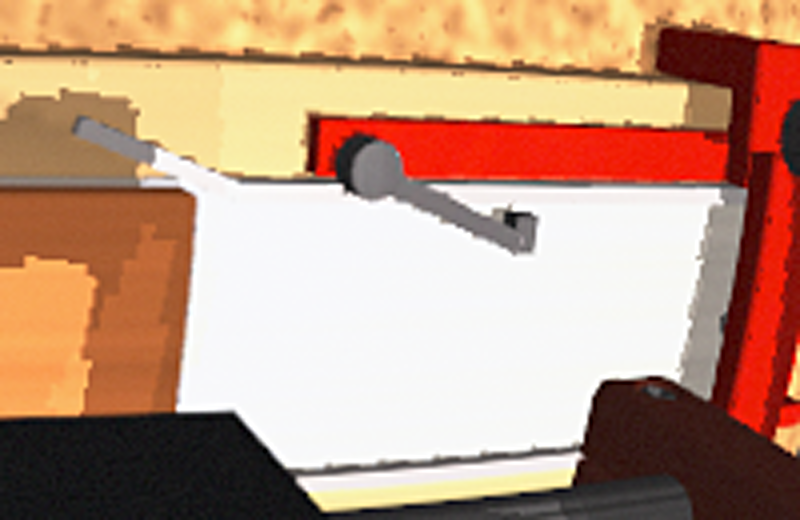

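View pics/z11.png

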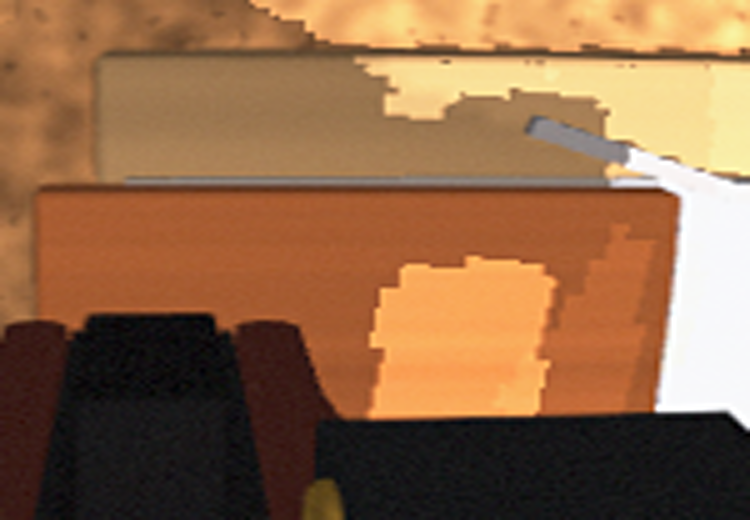

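Run:
```python
from h import *
d=load('wrist','8')
A=lambda x,y,z:onplane(d,312+(x+.5)/4-.5,135+(y+.5)/4-.5,z,True)
B=lambda x,y,z:onplane(d,225+(x+.5)/5-.5,135+(y+.5)/4-.5,z,True)
E=np.array([B(110,53,18),B(300,51,18),B(500,49,18),B(730,50,18),A(200,54,18),A(400,63,18),A(600,74,18)])[:,:2];
p=np.polyfit(E[:,0],E[:,1],1);print('edge',E.round(1).tolist(),'yaw',np.arctan(p[0]),'res',(E[:,1]-np.polyval(p,E[:,0])).round(1))
Rr=np.array([B(100,58,18),B(97,175,18)])[:,:2];print('rear edge',Rr.round(1).tolist())
L=np.array([A(300,182,25),A(450,183,25),A(600,185,25),A(720,188,25)])[:,:2];print('L wall',L.round(1).tolist(),np.arctan(np.polyfit(L[:,0],L[:,1],1)[0]))
W=np.array([A(320,470,25),A(450,460,25),A(570,451,25)])[:,:2];print('R wall',W.round(1).tolist(),np.arctan(np.polyfit(W[:,0],W[:,1],1)[0]))
for th in(0.125,0.131):
    ex=np.array([np.cos(th),np.sin(th)]);ey=np.array([-ex[1],ex[0]])
    print(th,'edge y*',(E@ey).round(1).tolist(),'rear x*',(Rr@ex).round(1),'L',(L@ey).round(1),'R',(W@ey).round(1))
    for n,q,z in(('nose',(527,247),31),('nose2',(535,225),31),('flare',(78,120),25),('bridge front top',(733,400),42),('bridge fr top',(755,100),42),('redbar',(310,118),25),('bend L',(238,184),25)):
        w=A(*q,z)[:2];print(n,w.round(1),(w@ex).round(1),(w@ey).round(1))
    c=[B(38,188,0)]
```

```text
edge [[427.7, -106.6], [457.5, -102.4], [489.5, -97.5], [528.6, -91.6], [520.9, -93.7], [568.0, -87.8], [624.8, -80.3]] yaw 0.13233434466957691 res [-0.5 -0.3  0.4  1.1  0.  -0.4 -0.4]
rear edge [[426.3, -107.8], [428.5, -131.4]]
L wall [[545.6, -115.9], [582.7, -111.0], [626.0, -105.3], [667.5, -100.1]] 0.12880740407158187
R wall [[567.8, -179.6], [602.8, -175.0], [639.8, -170.7]] 0.12312906525296408
0.125 edge y* [-159.1, -158.7, -157.8, -156.8, -157.9, -157.9, -157.6] rear x* [409.5 408.8] L [-183.  -182.7 -182.5 -182.6] R [-249.  -248.8 -249.1]
nose [ 603.7 -121.3] 583.8 -195.6
nose2 [ 604.5 -116.1] 585.3 -190.6
flare [ 495.4 -110.1] 477.8 -171.1
bridge front top [ 676.  -148.6] 652.2 -231.7
bridge fr top [656.3 -77.3] 641.6 -158.5
redbar [ 545.1 -102.4] 528.1 -169.6
bend L [ 531.6 -118.2] 512.8 -183.6
0.131 edge y* [-161.6, -161.3, -160.6, -159.9, -160.9, -161.3, -161.2] rear x* [408.5 407.7] L [-186.2 -186.1 -186.2 -186.5] R [-252.2 -252.2 -252.8]
nose [ 603.7 -121.3] 582.6 -199.1
nose2 [ 604.5 -116.1] 584.1 -194.1
flare [ 495.4 -110.1] 476.8 -173.9
bridge front top [ 676.  -148.6] 650.8 -235.6
bridge fr top [656.3 -77.3] 640.6 -162.4
redbar [ 545.1 -102.4] 527.0 -172.7
bend L [ 531.6 -118.2] 511.6 -186.7
```

Run:
```python
from h import *
plan([459,-162,17],0.129)
d=load('wrist','8')
B=lambda x,y,z:onplane(d,225+(x+.5)/5-.5,135+(y+.5)/4-.5,z,True)
for z in(80,84):
    a=B(38,188,z);b=B(680,192,z);print(a.round(1),b.round(1),np.linalg.norm(b-a),np.arctan2(*(b-a)[1::-1]))
    th=np.arctan2(*(b-a)[1::-1]);print('plate centre',(a+b)[:2]/2+30*np.array([np.sin(th),-np.cos(th)]), 'block', (a+b)[:2]/2+30*np.array([np.sin(th),-np.cos(th)])-26*np.array([np.cos(th),np.sin(th)]))
```

```text
t 11.07 pos [ 440.9 -148.5   61.8] zyaw 0.1128 turn needed -0.0162 F [-0.   -0.51 -3.64] w 15.9 q6 -0.46
shift tool axes (now) [ 44.3 -15.9  17.5]
shift tool axes (after turn) [ 44.8 -15.7  16.2]  tilt 0.0248
[ 424.  -121.5   80. ] [ 502.1 -112.    80. ] 78.6380439723643 0.12181289344181477
plate centre [ 466.67624912 -146.53741051] block [ 440.86890967 -149.69671903]
[ 424.3 -120.7   84. ] [ 500.6 -111.3   84. ] 76.81906911986651 0.12181289344181467
plate centre [ 466.07470432 -145.76193927] block [ 440.26736487 -148.92124778]
```

>>> send_rows:
  rows:
    - [0,-6,6,-0.008]
    - [0,-6,6,-0.008]
    - [0,-4,4,0]
    - [0,0,0,0]
    - [14,0,0,0]
    - [14,0,0,0]
    - [0,0,0,0]
    - [0,0,0,0]

```text
t: 11.73
ee_pos: [461.8, -165.7, 32.4]
orientation: [-0.088, 1.59, 0.1]
ft_force: [-0.6, 0.8, -3.9]
width: 15.6
```

Run:
```python
from h import *
plan([459,-162,15],0.129);print(state()[1][:,0])
```

```text
t 11.73 pos [ 461.8 -165.7   32.4] zyaw 0.1198 turn needed -0.0092 F [-0.57  0.85 -3.91] w 15.6 q6 -0.484
shift tool axes (now) [17.4  3.8 -2. ]
shift tool axes (after turn) [17.4  4.  -2.3]  tilt 0.0226
[-0.02177853  0.00614264 -0.99974395]
```

>>> send_rows:
  rows:
    - [5,2,-1,-0.005]
    - [5,1,-1,-0.003]
    - [4,0,0,0]
    - [0,0,0,0]
    - [0,0,0,0]

```text
t: 12.15
ee_pos: [459.7, -162.8, 18.7]
orientation: [-0.095, 1.588, 0.106]
ft_force: [0.1, 0.4, -4.0]
width: 16.2
```

Run:
```python
from h import *
plan([459,-162,10],0.129);print(state()[1][:,0])
d=grab('wrist','9');s=grab('side','9')
cv2.imwrite('pics/z12.png',cv2.resize(cv2.cvtColor(d['img'],cv2.COLOR_RGB2BGR)[135:265,225:425],None,fx=4,fy=4,interpolation=cv2.INTER_CUBIC))
cv2.imwrite('pics/z13.png',cv2.resize(cv2.cvtColor(s['img'],cv2.COLOR_RGB2BGR)[190:310,220:380],None,fx=5,fy=5,interpolation=cv2.INTER_CUBIC))
```

```text
t 12.15 pos [ 459.7 -162.8   18.7] zyaw 0.1282 turn needed -0.0008 F [ 0.09  0.36 -4.01] w 16.2 q6 -0.489
shift tool axes (now) [ 8.7  0.8 -0.4]
shift tool axes (after turn) [ 8.7  0.9 -0.6]  tilt 0.021
[-0.02025181  0.00557894 -0.99977935]
```

View pics/z12.png

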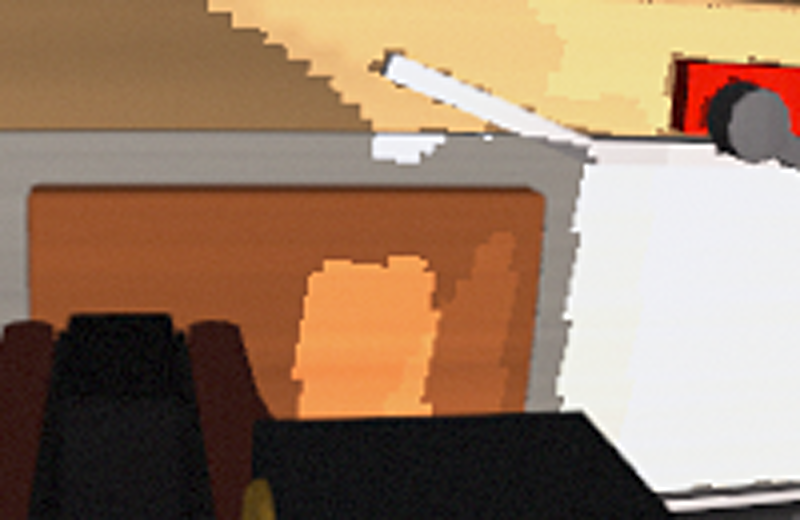

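View pics/z13.png

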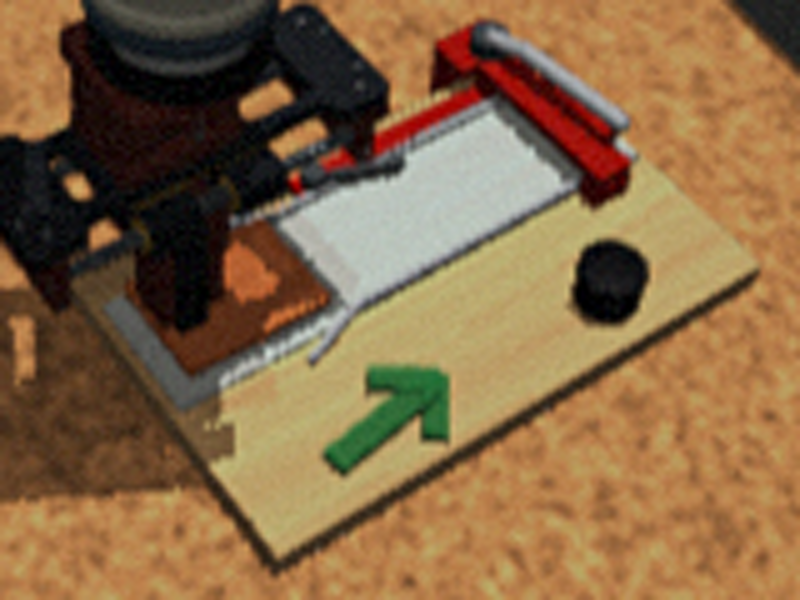

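Run:
```python
from h import *
d=load('wrist','9')
A=lambda x,y,z:onplane(d,225+(x+.5)/4-.5,135+(y+.5)/4-.5,z,True)[:2]
th=.129;ex=np.array([np.cos(th),np.sin(th)]);ey=np.array([-ex[1],ex[0]])
for n,q,z in(('plate e0',(35,188),38.5),('plate e1',(520,186),38.5),('plate front',(543,200),38.5),('floor0',(10,132),21),('floor1',(340,132),21),('flare',(385,62),25),('Rwall0',(670,494),25),('Rwall1',(795,484),25),('bendL',(592,143),25)):
    w=A(*q,z);print(n,w.round(1),'x* %.1f y* %.1f'%(w@ex,w@ey))
```

```text
plate e0 [ 443.7 -135.4] x* 422.6 y* -191.3
plate e1 [ 516.3 -125.2] x* 495.9 y* -190.6
plate front [ 520.5 -126.8] x* 499.9 y* -192.7
floor0 [ 437.5 -130.6] x* 417.0 y* -185.8
floor1 [ 490.4 -123.5] x* 470.4 y* -185.5
flare [ 495.  -110.8] x* 476.7 y* -173.6
Rwall0 [ 564.5 -180. ] x* 536.7 y* -251.1
Rwall1 [ 592.3 -176.3] x* 564.7 y* -251.0
bendL [ 532.4 -118.5] x* 512.7 y* -186.0
```

>>> send_rows:
  rows:
    - [3,1,0,0]
    - [3,1,0,0]
    - [2,0,0,0]
    - [0,0,0,0]

```text
t: 12.58
ee_pos: [460.1, -160.9, 10.7]
orientation: [-0.096, 1.587, 0.106]
ft_force: [-0.4, -0.1, -3.8]
width: 15.9
```

>>> send_rows:
  rows:
    - [2,0,0,0]
    - [0,0,0,0]

```text
t: 12.75
ee_pos: [460.4, -161.1, 9.4]
orientation: [-0.096, 1.586, 0.105]
ft_force: [-1.8, 0.7, 5.2]
width: 16.0
```

Contact with the floor is felt (Fz −3.8 → +5.2), so I'll release and let the plate lie flat.

>>> send_rows:
  rows:
    - [0,0,0,0]
    - [0,0,0,0]
    - [0,0,0,0]
    - [0,0,0,0]
    - [0,0,0,0]
  fingers: 0.35

```text
t: 13.17
ee_pos: [462.3, -161.8, 10.4]
orientation: [-0.097, 1.582, 0.104]
ft_force: [0.4, -0.3, 0.1]
width: 30.3
```

Run:
```python
from h import *
plan([459,-162,10],0.129);print(state()[1][:,0])
d=grab('wrist','10');s=grab('side','10')
cv2.imwrite('pics/z14.png',cv2.resize(cv2.cvtColor(d['img'],cv2.COLOR_RGB2BGR)[135:265,225:425],None,fx=4,fy=4,interpolation=cv2.INTER_CUBIC))
```

```text
t 13.17 pos [ 462.3 -161.8   10.4] zyaw 0.1278 turn needed -0.0012 F [ 0.36 -0.29  0.08] w 30.3 q6 -0.485
shift tool axes (now) [ 0.5  0.3 -3.3]
shift tool axes (after turn) [ 0.4  0.3 -3.3]  tilt 0.0143
[-0.01390903  0.0031994  -0.99989815]
```

View pics/z14.png

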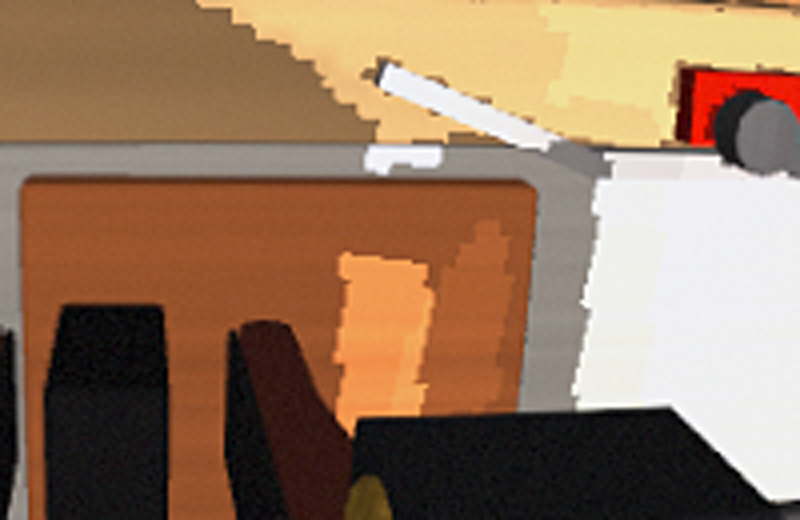

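Run:
```python
from h import *
d=load('wrist','10')
A=lambda x,y,z:onplane(d,225+(x+.5)/4-.5,135+(y+.5)/4-.5,z,True)[:2]
th=.129;ex=np.array([np.cos(th),np.sin(th)]);ey=np.array([-ex[1],ex[0]])
for n,q,z in(('plate e0',(30,178),29),('plate e1',(515,181),29),('plate front',(536,195),29),('floor0',(30,143),21),('floor1',(340,143),21),('flare',(382,65),25),('bendL',(605,155),25),('blk',(65,306),29),('blk',(165,308),29),('blktop',(45,385),65),('blktop',(168,387),65)):
    w=A(*q,z);print(n,w.round(1),'x* %.1f y* %.1f'%(w@ex,w@ey))
o,M=state();print('tcp x* y*',o['ee_pos'][:2]@ex,o['ee_pos'][:2]@ey)
```

```text
plate e0 [ 445.2 -133.2] x* 424.4 y* -189.4
plate e1 [ 518.4 -123.8] x* 498.2 y* -189.5
plate front [ 522.3 -125.5] x* 501.8 y* -191.6
floor0 [ 444.1 -129.5] x* 423.7 y* -185.5
floor1 [ 491.7 -123.1] x* 471.8 y* -185.3
flare [ 495.4 -109.8] x* 477.2 y* -172.6
bendL [ 534.3 -118.2] x* 514.6 y* -185.9
blk [ 452.7 -152.3] x* 429.3 y* -209.3
blk [ 467.8 -150.6] x* 444.6 y* -209.6
blktop [ 452.2 -151.1] x* 429.0 y* -208.0
blktop [ 467.2 -149.3] x* 444.1 y* -208.2
tcp x* y* 437.59662338867327 -219.9353661153369
```

The plate lies flat and aligned: its +y edge is at y*≈-189.4 and its yaw is within 0.002 rad of the rail. It sits about 1 mm to -y of centre. Re-gripping.

>>> send_rows:
  rows:
    - [0,0.5,-1,0]
    - [0,0,0,0]
    - [0,0,0,0]
    - [0,0,0,0]
    - [0,0,0,0]
  fingers: 0

```text
t: 13.68
ee_pos: [461.3, -161.4, 10.7]
orientation: [-0.097, 1.582, 0.104]
ft_force: [0.6, 0.4, 0.8]
width: 15.8
```

Run:
```python
from h import *
plan([459,-162,10],0.129);print(state()[1][:,0])
```

```text
t 13.68 pos [ 461.3 -161.4   10.7] zyaw 0.1277 turn needed -0.0013 F [0.65 0.43 0.77] w 15.8 q6 -0.485
shift tool axes (now) [ 0.7 -0.3 -2.3]
shift tool axes (after turn) [ 0.7 -0.3 -2.3]  tilt 0.0139
[-0.01349044  0.00322498 -0.9999038 ]
```

>>> send_rows:
  rows:
    - [-0.05,0.5,3,0]
    - [-0.05,0.5,4,0]
    - [-0.05,0,4,0]
    - [-0.05,0,4,0]
    - [-0.05,0,4,0]

```text
t: 14.1
ee_pos: [479.3, -158.1, 10.8]
orientation: [-0.097, 1.585, 0.103]
ft_force: [-2.4, -1.7, 4.5]
width: 16.0
```

```bash
cat >> h.py <<'E'
def hs():
    o,M=state();th=.129;ex=np.array([np.cos(th),np.sin(th)]);ey=np.array([-ex[1],ex[0]]);p=o['ee_pos'];F=o['ft_force']
    print('t %.2f plate x %.1f y %.1f z %.1f yaw %.4f | F along %.1f lat %.1f up %.1f w %.1f'%(o['t'],p[:2]@ex-563+26+.8,p[:2]@ey+218.4,p[2],np.arctan2(M[1,2],M[0,2]),F[:2]@ex,F[:2]@ey,F[2],o['width']),M[:,0].round(4))
E
python3 -c "
from h import *
hs()"
```

```text
t 14.10 plate x -81.2 y -0.0 z 10.8 yaw 0.1272 | F along -2.6 lat -1.4 up 4.5 w 16.0 [-0.0168  0.0032 -0.9999]
```

>>> send_rows:
  rows:
    - [-0.3,0,4,0]
    - [-0.1,0,4,0]
    - [-0.1,0,4,0]
    - [-0.1,0,3,0]

```text
t: 14.43
ee_pos: [496.5, -155.9, 10.8]
orientation: [-0.097, 1.585, 0.104]
ft_force: [-2.9, -1.8, 3.2]
width: 15.9
```

```bash
python3 -c "
from h import *
hs();grab('wrist','11')"
```

```text
t 14.43 plate x -63.8 y -0.1 z 10.8 yaw 0.1275 | F along -3.1 lat -1.4 up 3.2 w 15.9 [-0.0165  0.0032 -0.9999]
```

View pics/wrist_11.png

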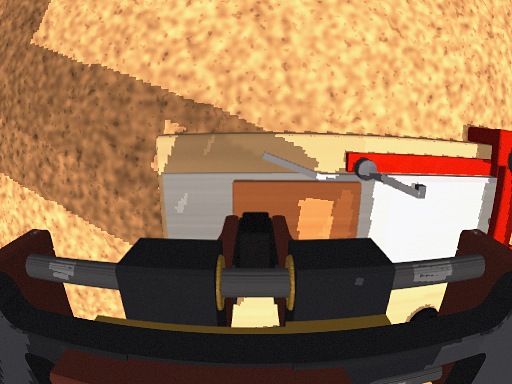

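The plate is entering the parallel walls cleanly, with its front at (360,190) ahead of the pawl arm (365–425). Continuing.

>>> send_rows:
  rows:
    - [-0.1,0,3,0]
    - [-0.1,0,3,0]
    - [-0.1,0,3,0]
    - [-0.1,0,3,0]
    - [-0.1,0,3,0]

```text
t: 14.9
ee_pos: [512.7, -153.9, 10.9]
orientation: [-0.097, 1.585, 0.104]
ft_force: [-3.6, -3.3, 1.5]
width: 15.5
```

```bash
python3 -c "
from h import *
hs()"
```

```text
t 14.90 plate x -47.5 y -0.2 z 10.9 yaw 0.1279 | F along -4.0 lat -2.8 up 1.5 w 15.5 [-0.017   0.003  -0.9999]
```

>>> send_rows:
  rows:
    - [-0.05,0,3,0]
    - [-0.05,0,3,0]
    - [-0.05,0,3,0]
    - [-0.05,0,3,0]
    - [-0.05,0,3,0]

```text
t: 15.32
ee_pos: [528.4, -151.9, 11.0]
orientation: [-0.097, 1.587, 0.104]
ft_force: [-2.4, -2.7, 2.1]
width: 15.6
```

```bash
python3 -c "
from h import *
hs()"
```

```text
t 15.32 plate x -31.7 y -0.2 z 11.0 yaw 0.1275 | F along -2.7 lat -2.4 up 2.1 w 15.6 [-0.0183  0.0031 -0.9998]
```

>>> send_rows:
  rows:
    - [-0.05,0,3,0]
    - [-0.05,0,3,0]
    - [-0.05,0,3,0]
    - [-0.05,0,3,0]

```text
t: 15.65
ee_pos: [541.9, -150.2, 11.0]
orientation: [-0.097, 1.586, 0.104]
ft_force: [-2.6, -2.4, 1.5]
width: 16.2
```

```bash
python3 -c "
from h import *
hs();d=grab('wrist','12')
cv2.imwrite('pics/z15.png',cv2.resize(cv2.cvtColor(d['img'],cv2.COLOR_RGB2BGR)[125:265,225:425],None,fx=4,fy=4,interpolation=cv2.INTER_CUBIC))"
```

```text
t 15.65 plate x -18.2 y -0.3 z 11.0 yaw 0.1275 | F along -2.9 lat -2.1 up 1.5 w 16.2 [-0.0179  0.0031 -0.9998]
```

View pics/z15.png

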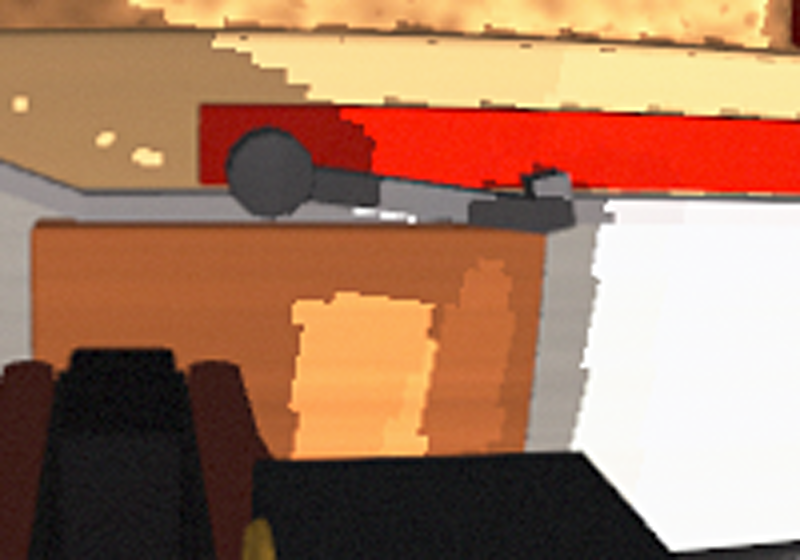

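The pawl is held aside by the plate's side. Its nose end is at zoom (572,215), just ahead of the plate's front at (548,235), so s≈+22. Carrying on.

>>> send_rows:
  rows:
    - [-0.05,0,3,0]
    - [-0.05,0,3,0]
    - [-0.05,0,3,0]
    - [-0.05,0,3,0]
    - [-0.05,0,3,0]
    - [-0.05,0,3,0]

```text
t: 16.2
ee_pos: [562.2, -147.6, 10.9]
orientation: [-0.097, 1.585, 0.104]
ft_force: [-3.2, -2.5, 1.9]
width: 15.4
```

```bash
python3 -c "
from h import *
hs()"
```

```text
t 16.20 plate x 2.4 y -0.3 z 10.9 yaw 0.1276 | F along -3.5 lat -2.0 up 1.9 w 15.4 [-0.017   0.0031 -0.9999]
```

>>> send_rows:
  rows:
    - [-0.05,0,3,0]
    - [-0.05,0,3,0]
    - [-0.05,0,3,0]
    - [-0.05,0,3,0]
    - [-0.05,0,3,0]
    - [-0.05,0,3,0]
    - [-0.05,0,3,0]

```text
t: 16.78
ee_pos: [585.4, -144.5, 10.9]
orientation: [-0.097, 1.585, 0.104]
ft_force: [-2.3, -1.0, 2.0]
width: 15.7
```

```bash
python3 -c "
from h import *
hs()"
```

```text
t 16.78 plate x 25.7 y -0.2 z 10.9 yaw 0.1278 | F along -2.5 lat -0.7 up 2.0 w 15.7 [-0.017   0.0031 -0.9999]
```

>>> send_rows:
  rows:
    - [-0.05,0,3,0]
    - [-0.05,0,3,0]
    - [-0.05,0,3,0]
    - [-0.05,0,3,0]
    - [-0.05,0,2,0]

```text
t: 17.2
ee_pos: [601.1, -142.5, 10.9]
orientation: [-0.098, 1.585, 0.104]
ft_force: [-2.6, -1.3, 1.2]
width: 15.9
```

```bash
python3 -c "
from h import *
hs();d=grab('wrist','13')
cv2.imwrite('pics/z16.png',cv2.resize(cv2.cvtColor(d['img'],cv2.COLOR_RGB2BGR)[125:265,225:425],None,fx=4,fy=4,interpolation=cv2.INTER_CUBIC))"
```

```text
t 17.20 plate x 41.5 y -0.3 z 10.9 yaw 0.1281 | F along -2.7 lat -1.0 up 1.2 w 15.9 [-0.0168  0.003  -0.9999]
```

View pics/z16.png

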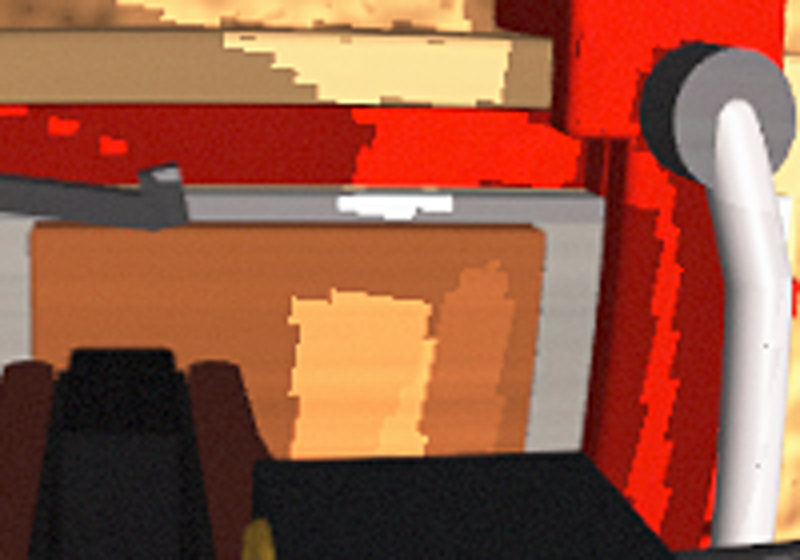

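The pawl nose end is at x=188 and the plate's rear edge at x=32, at 6.4 px/mm. That leaves about 24 mm to the click.

>>> send_rows:
  rows:
    - [-0.05,0,3,0]
    - [-0.05,0,3,0]
    - [-0.05,0,3,0]
    - [-0.05,0,2.5,0]
    - [-0.05,0,2,0]

```text
t: 17.67
ee_pos: [615.7, -140.6, 11.0]
orientation: [-0.098, 1.585, 0.104]
ft_force: [-2.1, -2.0, 1.4]
width: 15.8
```

```bash
python3 -c "
from h import *
hs()"
```

```text
t 17.67 plate x 56.3 y -0.3 z 11.0 yaw 0.1282 | F along -2.4 lat -1.7 up 1.4 w 15.8 [-0.0171  0.003  -0.9998]
```

>>> send_rows:
  rows:
    - [-0.05,0,2,0]
    - [-0.05,0,2,0]

```text
t: 17.83
ee_pos: [619.2, -140.1, 10.9]
orientation: [-0.098, 1.587, 0.104]
ft_force: [-6.0, -2.5, 5.8]
width: 16.2
```

>>> send_rows:
  rows:
    - [-0.05,0,2,0]
    - [-0.05,0,1.5,0]

```text
t: 18.0
ee_pos: [621.1, -139.8, 11.1]
orientation: [-0.098, 1.591, 0.105]
ft_force: [-7.6, -2.7, 5.9]
width: 16.0
```

```bash
python3 -c "
from h import *
hs();d=grab('wrist','14')
cv2.imwrite('pics/z17.png',cv2.resize(cv2.cvtColor(d['img'],cv2.COLOR_RGB2BGR)[125:265,185:385],None,fx=4,fy=4,interpolation=cv2.INTER_CUBIC))"
```

```text
t 18.00 plate x 61.8 y -0.2 z 11.1 yaw 0.1286 | F along -7.9 lat -1.7 up 5.9 w 16.0 [-0.0229  0.0031 -0.9997]
```

View pics/z17.png

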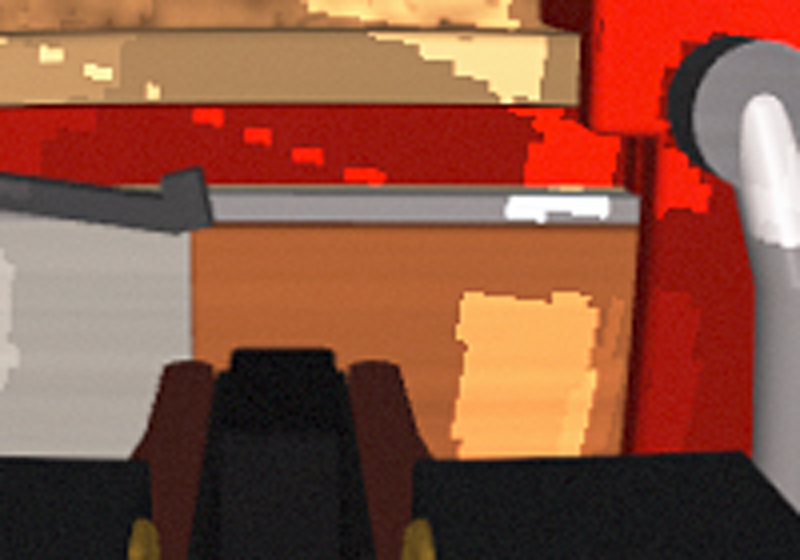

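The plunger is engaged (8 N). The pawl nose end at (212,225) is about 3 mm ahead of the plate's rear edge (192), so it needs a little more.

>>> send_rows:
  rows:
    - [-0.3,0,2,0]
    - [-0.1,0,2,0]

```text
t: 18.22
ee_pos: [622.7, -139.5, 11.5]
orientation: [-0.097, 1.596, 0.105]
ft_force: [-7.2, -3.6, 7.1]
width: 16.0
```

```bash
python3 -c "
from h import *
hs()"
```

```text
t 18.22 plate x 63.3 y -0.1 z 11.5 yaw 0.1286 | F along -7.6 lat -2.7 up 7.1 w 16.0 [-0.0281  0.0033 -0.9996]
```

>>> send_rows:
  rows:
    - [-0.3,0,2.5,0]
    - [-0.2,0,2.5,0]

```text
t: 18.38
ee_pos: [624.4, -139.2, 11.9]
orientation: [-0.097, 1.603, 0.106]
ft_force: [-9.0, -2.4, 8.0]
width: 16.2
```

```bash
python3 -c "
from h import *
hs();d=grab('wrist','15')
cv2.imwrite('pics/z18.png',cv2.resize(cv2.cvtColor(d['img'],cv2.COLOR_RGB2BGR)[125:265,185:385],None,fx=4,fy=4,interpolation=cv2.INTER_CUBIC))"
```

```text
t 18.38 plate x 65.1 y 0.0 z 11.9 yaw 0.1284 | F along -9.2 lat -1.2 up 8.0 w 16.2 [-0.0349  0.0036 -0.9994]
```

View pics/z18.png

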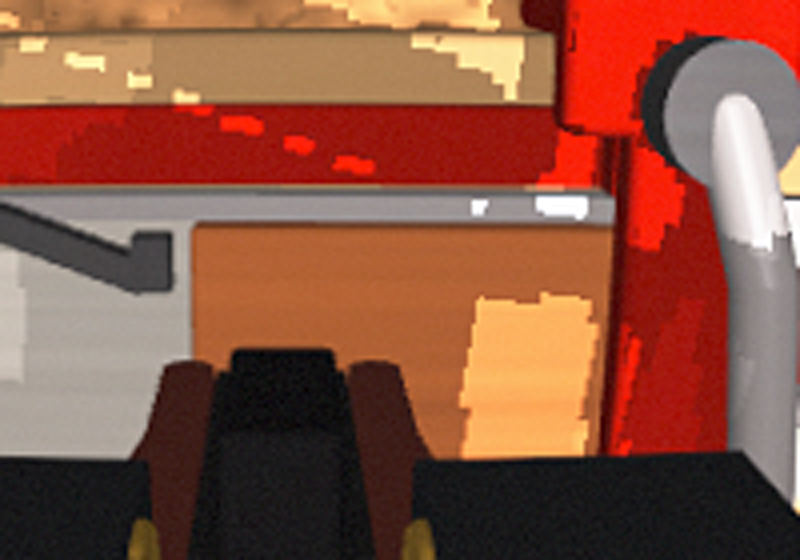

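The pawl has snapped shut behind the plate: its nose end is at (172,260) and the plate's rear edge at (192,300). I'll ease back to rest the plate on the pawl, then open.

>>> send_rows:
  rows:
    - [-0.3,0,-1,0]
    - [-0.3,0,-1,0]
    - [0,0,-0.5,0]
    - [0,0,0,0]

```text
t: 18.77
ee_pos: [621.6, -139.6, 12.2]
orientation: [-0.096, 1.604, 0.105]
ft_force: [-2.9, -3.0, 1.7]
width: 15.9
```

```bash
python3 -c "
from h import *
hs()"
```

```text
t 18.77 plate x 62.3 y 0.0 z 12.2 yaw 0.1277 | F along -3.3 lat -2.6 up 1.7 w 15.9 [-0.0361  0.0038 -0.9993]
```

>>> send_rows:
  rows:
    - [0,0,0,0]
    - [0,0,0,0]
    - [0,0,0,0]
    - [0,0,0,0]
    - [0,0,0,0]
  fingers: 0.4

```text
t: 19.18
ee_pos: [623.7, -138.5, 12.3]
orientation: [-0.095, 1.601, 0.106]
ft_force: [0.2, 0.9, 0.2]
width: 34.8
```

```bash
python3 -c "
from h import *
hs();d=grab('wrist','16')
cv2.imwrite('pics/z19.png',cv2.resize(cv2.cvtColor(d['img'],cv2.COLOR_RGB2BGR)[125:265,185:385],None,fx=4,fy=4,interpolation=cv2.INTER_CUBIC))"
```

```text
t 19.18 plate x 64.5 y 0.9 z 12.3 yaw 0.1279 | F along 0.3 lat 0.8 up 0.2 w 34.8 [-0.0326  0.0046 -0.9995]
```

View pics/z19.png

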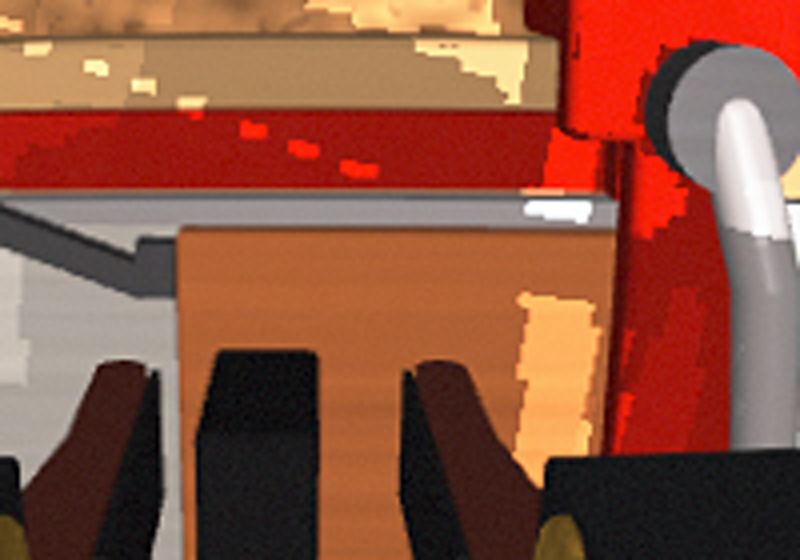

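The plate rests against the shut pawl and the fingers are clear on both sides. Lifting away.

>>> send_rows:
  rows:
    - [-3,0,-1.5,0]
    - [-5,0,-0.5,0]
    - [-8,0,0,0]
    - [-10,0,0,0]
    - [-12,0,0,0]
    - [-14,0,0,0]
    - [-14,0,0,0]
    - [-14,0,0,0]
    - [-10,0,0,0]
    - [0,0,0,0]

```text
t: 20.07
ee_pos: [626.2, -139.4, 114.4]
orientation: [-0.096, 1.596, 0.105]
ft_force: [-0.1, 0.1, 0.1]
width: 35.0
```

Run:
```python
from h import *
hs();d=grab('wrist','17');s=grab('side','17');t=grab('top','17')
cv2.imwrite('pics/z20.png',cv2.resize(cv2.cvtColor(d['img'],cv2.COLOR_RGB2BGR)[120:240,180:390],None,fx=3.8,fy=4.,interpolation=cv2.INTER_CUBIC))
cv2.imwrite('pics/z21.png',cv2.resize(cv2.cvtColor(s['img'],cv2.COLOR_RGB2BGR)[180:310,220:400],None,fx=4.4,fy=4.4,interpolation=cv2.INTER_CUBIC))
```

```text
t 20.07 plate x 66.8 y -0.4 z 114.4 yaw 0.1278 | F along -0.1 lat 0.1 up 0.1 w 35.0 [-0.0282  0.0038 -0.9996]
```

View pics/z20.png

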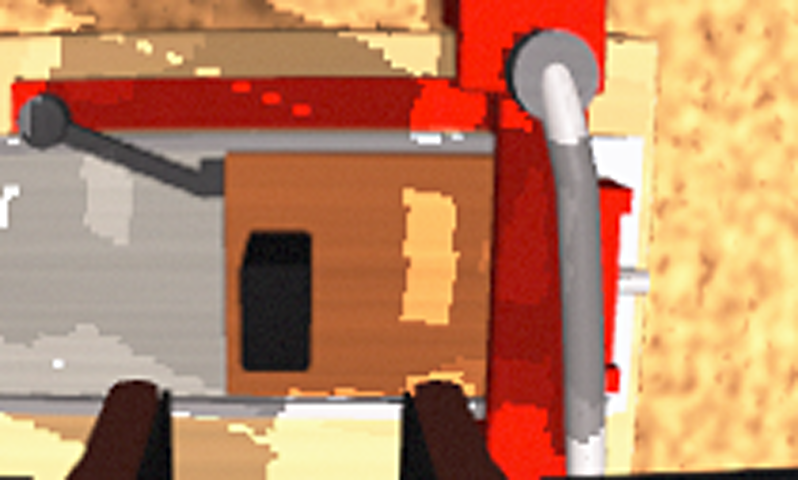

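View pics/z21.png

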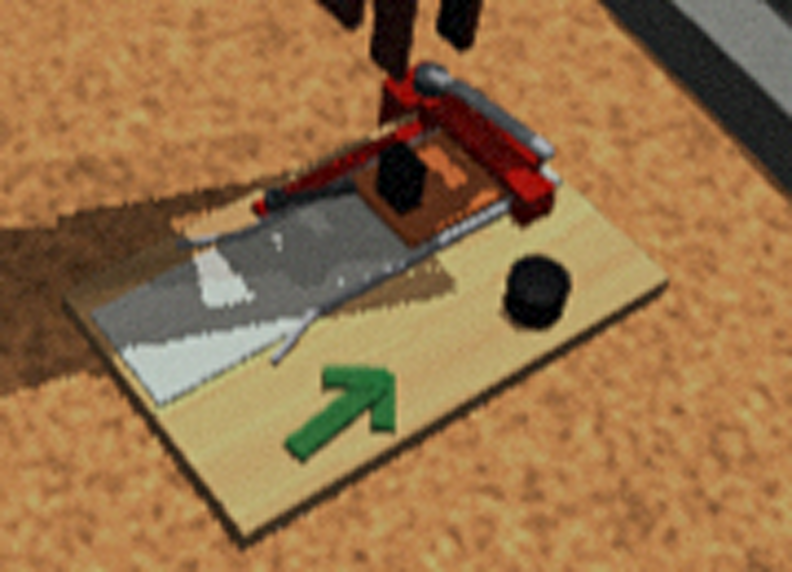

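Both views show the plate flat under the bridge, parallel to the walls, with the pawl shut at its rear edge (225,178). The arrow and knob are unmoved and the gripper is clear. A quick numeric check, then I'll hand in.

Run:
```python
from h import *
a,b=load('side','0'),load('side','17')
for n,f,box in(('arrow',lambda h:(h[...,0]>50)&(h[...,0]<90)&(h[...,1]>90),(250,300,270,330)),('knob',lambda h:h[...,2]<45,(230,262,325,360))):
    c=[]
    for d in(a,b):
        h=cv2.cvtColor(d['img'],cv2.COLOR_RGB2HSV);m=f(h[box[0]:box[1],box[2]:box[3]]);c.append(np.argwhere(m).mean(0))
    print(n,np.subtract(*c).round(2),'px')
A=lambda x,y,z:onplane(load('wrist','17'),180+(x+.5)/3.8-.5,120+(y+.5)/4-.5,z,True)[:2]
th=.129;ex=np.array([np.cos(th),np.sin(th)]);ey=np.array([-ex[1],ex[0]])
for n,q,z in(('pl TL',(226,153),29),('pl edge TR',(488,153),29),('pl BL',(226,396),29),('wallL',(300,140),25),('wallR',(300,400),25)):
    w=A(*q,z);print(n,'x %.1f y %.1f'%(w@ex-563,w@ey+218.4))
ctrl.close_job()
```

```text
arrow [ 0.07 -0.16] px
knob [0.63 0.45] px
pl TL x 22.8 y 29.2
pl edge TR x 87.7 y 29.7
pl BL x 22.0 y -30.9
wallL x 41.0 y 31.8
wallR x 41.1 y -33.1
the job is handed in; nothing more can be done
```

The copper plate is in the rail under the red clamp's bridge, with the pawl shut behind it and the gripper let go. I handed the job in at about 20 s; it gave no verdict.

**What I did:** I laid the plate flat in the mouth, released it, re-gripped it and slid it along in 2–4 mm steps. The push stayed at about 4 N or less along the pawl and rose to about 9 N at the click. I then eased back onto the pawl, opened the fingers and lifted clear.

**Last checks:**

| Check | Result |
|---|---|
| Plate origin | about x = 62 mm in the holder frame, within about 1 mm of the centre line |
| Plate angle | about 0.01 rad from the rail |
| Pawl | in the picture, shut against the plate's rear edge |
| Tool force | about 0 N |
| Arrow and knob | within 0.8 pixel of where they started in the side view |
| Insulator, dish, wedge | not measured at the end; the arm passed well clear of them |

**What disagreed:**
- **Finger length:** the real fingertips sit about 29 mm behind the reported TCP. My first grasp closed empty just above the block, pressing its top with about 5 N; the plate did not move. I corrected the height and the second grasp held.
- **Rail position:** the top and side cameras put the rail's centre line about 5 mm from where the wrist camera did. I used the wrist camera, comparing the plate with the rail in the same picture.
- **Tool tilt:** the tool drifted up to 0.036 rad off vertical while pushing, but the plate lay on the rail floor.

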